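Find the tread line: rock the angle gauge on the ball of the last

TASK

Pick up the pendulum angle gauge and set its foot level on the ball of the upturned shoe last, lengthwise along the last and with the gauge's red-mark end towards the heel. Then rock it on the ball, down towards the heel, until the hanging pointer settles on the red mark, and finish still holding it there, gripped and lightly touching the last, so that I can scribe the tread line where it touches. Leave the sole, tin, thread and awl where they are.

Things in the scene. Friction and masses are not known exactly. Their poses are not given: they have to be found in the camera images.
- gauge_centre (a point): Centre of the loose pendulum angle gauge (0.37 to 0.54 kg), 68 mm above the underside of its aluminium foot, a flat-bottomed bar 150 x 30 x 14 mm (x, y, z). On it a black case 100 mm long, 24 mm thick (y), top 136 mm above the underside, with a white 84 mm dial on both 100 mm faces. x points along the foot to the end on the red mark's side, z up through the case
- gauge_grip (a point): middle of the gauge's ribbed grip band (104 to 136 mm above the underside), the place to grip it, across the 24 mm thickness (y); 120 mm above the underside of the foot, same axes as gauge_centre
- mark_end (a point): the end of the gauge's foot on the red-mark side, on the underside of the foot, 75 mm along x from its middle
- pointer (a joint): angle (rad) of the gauge's black hanging pointer on the dial: 0 when the gauge stands level, growing as the red-mark end is tilted down by that angle; it always hangs plumb, swings when moved and settles within about a second
- mark (a joint): angle (rad) at which the red mark on the dial rim is set, in the same sense as the pointer: the pointer is on the mark when the two values are equal. Set somewhere between 0.17 and 0.30; stays put
- pointer_tip (a point): tip of the black pointer; its z axis runs along the pointer, from tip to pivot
- mark_tip (a point): inner end of the red mark on the dial; its z axis runs from the mark to the dial's pivot
- ball_crown (a point): highest point of the last: middle of the ball of its upturned sole, 175 mm above the bench; x from heel to toe, z up. The heel end lies 165 mm behind (-x) and 48 mm lower, the toe tip 85 mm ahead. Lengthwise the ball is a round of 110 mm radius, from 30 degrees of slope on the heel side to 12 on the toe side; crosswise it is flat, about 60 mm wide
- ball_axis (a point): centre of that round, 110 mm straight below ball_crown, same axes: the underside of the gauge's foot is 110 mm from this point wherever it lies flush on the ball
- last: wooden shoe last (foot form, 250 mm long) fixed sole up on a green bench stand, one rigid body that does not move; origin on the bench under the middle of its length, x from heel to toe
- gauge: the gauge as a whole; origin in the middle of the underside of its foot, axes as gauge_centre
- sole: bystander: loose braided jute sole lying flat, 250 x 86 x 25 mm
- tin: bystander: low round tin with red lid, 71 mm across, 41 mm high
- thread: bystander: cone of jute thread, 60 mm across, 90 mm high
- awl: bystander: scribing awl with wooden handle, 150 mm long, lying flat near the robot
Things that resemble listed ones, but are neither listed nor needed, are in the scene too. What is shaped like the gauge but orange or purple is not meant.

How it is judged:
By the outcome, as a careful person would: the job done as asked, in the order asked, and still so for the second after the job is handed in, while the arm keeps its last pose, push and grip.
It also fails if it takes over 48 s, if anything falls off the work surface, if the arm or the gripper's body presses on something with over 40 N, if the wrist force passes 120 N, or if a joint passes its speed limit or range.

ROBOT

A 7-joint arm with a two-finger parallel gripper is mounted at the origin on the work surface. World frame = base frame: x ahead of the robot, y to its left, z up, the work surface at z = 0. Lengths are in m, angles in rad, forces in N, time in s.
With the tool pointing down it reaches from about 0.4 to 0.85 m from the base axis. Payload 4.5 kg.
Tool frame: the origin (TCP) lies at the very end of the fingers, on their centre line; the grasp point (between the pads) lies 19 mm behind it (r.grip_point_offset is the distance from the TCP to the grasp point, in m); z points along the fingers, y is the line along which they close (so a half turn about z gives the same grasp; the last joint's range is limited). The gripper opens to 88 mm and grips with 3 to 60 N. Pads are 18 mm wide; open, the fingers measure 123 mm over their backs; the gripper's body (75 mm by 187 mm) begins 45 mm behind the grasp point.
Start: joints at [-1.31, 0.689, -0.195, 1.565, 0.157, 0.902, -0.215], TCP at [0.141, 0.609, 0.239] pointing down, gripper open.
Joint ranges: [-3.01, 3.01], [-0.46, 2.08], [-1.47, 1.51], [0.13, 2.56], [-1, 4.14], [0.04, 2.09], [-2.66, 2.66]. Speed limits (rad/s): [2.57, 2.57, 3.14, 3.14, 3.14, 3.14, 3.14].

INTERFACE

Orientations are given as a unit quaternion [x, y, z, w].
In Python, from plant import r gives the robot as it stands.
- The arm moves only by the tool carry_out, never from a script. Its argument "rows" is a list of rows, each a list of 3 entries, a list of its own where there are three numbers: the shift along the tool's x, y, z in cm, then the turn, a rotation vector about the tool's x, y, z in degrees, then the closure, from 0 (fully open) to 1 (shut). A call has 1 to 12 rows; each row is the pose to reach, as a shift and turn from the pose commanded when the call began, along the tool's axes at that moment; what a row does not reach only later rows make up. A row lasts 1/10 s, in which the tool goes at most 50 mm and 8.59 degrees, less where a joint would pass 70% of its speed; a pose out of reach is approached as far as the arm can. A call with a gripper value outside its range is refused whole. The fingers move at their own pace and stop on an object; "newtons" is the grip in N (left out, the last holds). Time passes only in rows, so rows that repeat a pose let the fingers close. It gives the time, the measured TCP pose, the force, the opening and the grip force at its end, in the units of the state.
- r.get_state(): the state, without advancing time (a new reading comes with each control period).
- r.snapshot(name): name is "scene" or "top"; returns a dict with "image" (384x512x3 uint8, red, green, blue), "fx", "fy", "cx", "cy" (pixels), "pose" (4x4, takes a point from camera to world coordinates). Camera axes: x right, y up, looking along -z (the intrinsics and any distortion apply to the point x, -y, -z); pixel columns grow to the right and rows downward; lengths in m; the calibration is good to about 2 mm. A picture is of the moment at which its call begins. There is no depth.
- r.finish_job(): hands the job in; it is judged then, once.
The state is a dict: "clock": time; "q": joint angles; "qd": joint speeds; "joint_torque": joint torques, N m; "tool_pos": TCP position; "eef_rot": TCP orientation; "contact_force": force on the tool from outside, world axes, zero at the start; "moment": the same for the moment, N m; "opening": opening from 0.0 (shut) to 1.0 (fully open); "finger_force": force on a finger pad.
Only numpy, scipy, OpenCV 4.12 (cv2) and the standard library are available. Lean on these libraries where they do the work, as an engineer would, in place of code of your own. Each camera call takes 0.05 s, during which the arm holds its last target. There are 200 camera calls.

## Working session

There is one attempt and no reset: what is moved stays moved. The work goes in short steps, Python scripts to look and compute and a tool call to move; the robot and the scene stay as the last step left them, time stands still between calls to the robot, and variables do not carry over. Pictures are saved under pics/ and viewed, at most 10 in all, crops included, and the job is handed in when it is done.

Besides the shell and the picture viewer there is one more tool, called after "Emit:" as name([rows], argument=value, ...), one row to a line, values as JSON. carry_out: Moves the arm, as the interface text tells. Its arguments: {"type":"object","properties":{"rows":{"type":"array"},"newtons":{"type":"number"}},"required":["rows"]}

```bash
mkdir -p pics; ls; python3 - <<'E'
from plant import r
import cv2,numpy as np
for n in("scene","top"):
    s=r.snapshot(n);cv2.imwrite(f"pics/{n}0.png",cv2.resize(s["image"][:,:,::-1],(800,600),interpolation=cv2.INTER_CUBIC))
    print(n,s["fx"],s["fy"],s["cx"],s["cy"],[k for k in s]);print(np.round(s["pose"],4).tolist())
print(r.get_state())
E
```

```text
pics
scene 359.5121517890439 359.5121517890439 252.70629433141744 186.26442987358857 ['image', 'fx', 'fy', 'cx', 'cy', 'pose']
[[0.3994, -0.7063, 0.5845, 1.0858], [0.9168, 0.3032, -0.2601, -0.2808], [0.0065, 0.6398, 0.7685, 0.807], [0.0, 0.0, 0.0, 1.0]]
top 451.863086997053 451.863086997053 260.7636298638097 187.799313131913 ['image', 'fx', 'fy', 'cx', 'cy', 'pose']
[[-0.1372, 0.9702, -0.1999, 0.3709], [-0.9905, -0.1345, 0.0274, -0.0292], [-0.0003, 0.2018, 0.9794, 1.1444], [0.0, 0.0, 0.0, 1.0]]
{'clock': 0.1, 'q': array([-1.31018023,  0.6898751 , -0.19453836,  1.5662073 ,  0.15733048,
        0.90255434, -0.21509652]), 'qd': array([-0.00044769, -0.00157438,  0.00172182, -0.00417365,  0.0008603 ,
        0.00155023,  0.00109407]), 'joint_torque': array([-3.35508441e-03, -5.28506541e+01, -1.27197314e+00, -1.53839618e+01,
       -5.26564464e-02,  1.99290858e-03,  7.38967833e-05]), 'tool_pos': array([0.14046376, 0.60843119, 0.23801506]), 'eef_rot': array([ 1.13111024e-01,  9.93582013e-01, -8.24017103e-04, -2.26306682e-05]), 'contact_force': array([-0.95636004, -0.30538732, -0.10938347]), 'moment': array([ 0.01605863, -0.04740637,  0.05590832]), 'finger_force': 0.0, 'opening': 1.0018587625232538}
```

View pics/scene0.png

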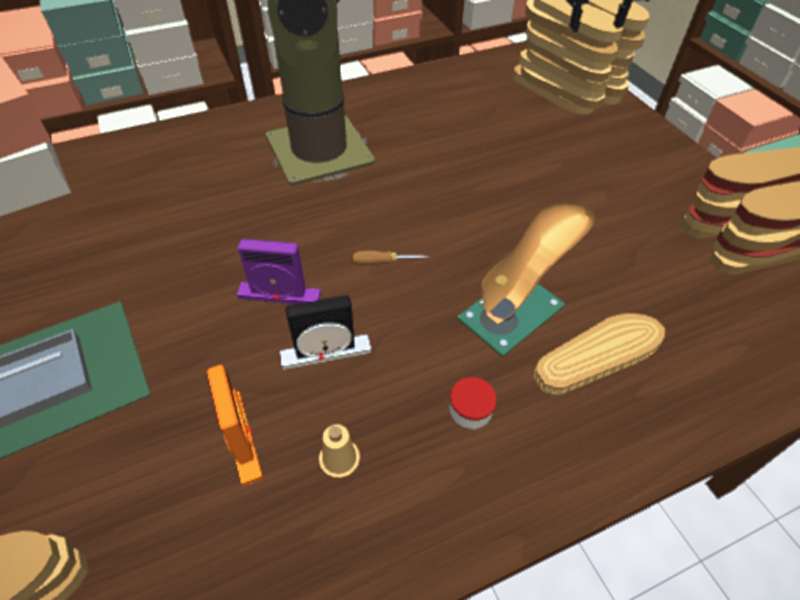

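View pics/top0.png

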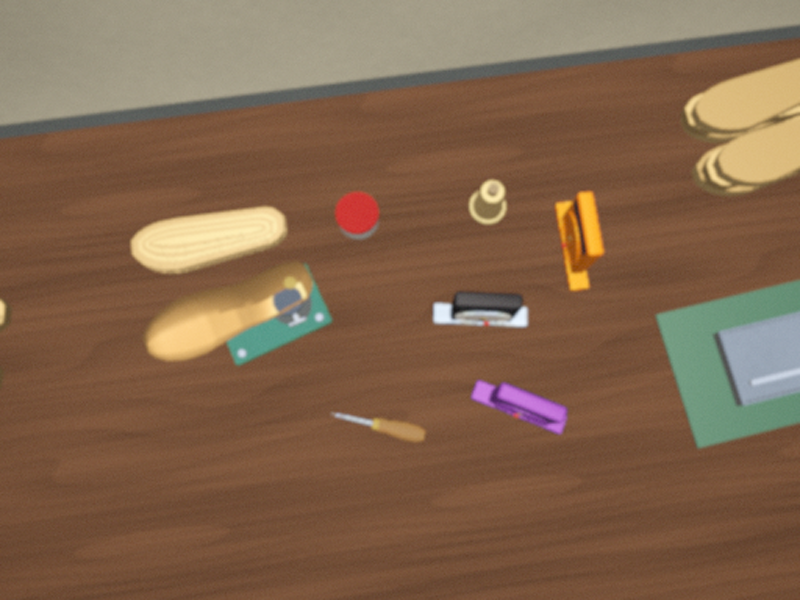

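The scene picture shows the black gauge at about (325,330) of 800x600, the last at (540,260), and purple and orange decoys. In the top picture the gauge is at (481,310), and the last runs from its narrow heel (310,280) to its broad toe (148,345). I need close crops.

```bash
cat > h.py <<'E'
from plant import r
import cv2,numpy as np
def ray(s,u,v):
    P=s["pose"];d=P[:3,:3]@np.array([(u-s["cx"])/s["fx"],-(v-s["cy"])/s["fy"],-1]);return P[:3,3],d
def onz(s,u,v,z):
    o,d=ray(s,u,v);return o+d*(z-o[2])/d[2]
def proj(s,p):
    P=s["pose"];c=P[:3,:3].T@(np.asarray(p)-P[:3,3]);return np.array([s["cx"]+s["fx"]*c[0]/-c[2],s["cy"]-s["fy"]*c[1]/-c[2]])
def tri(a,ua,b,ub):
    o1,d1=ray(a,*ua);o2,d2=ray(b,*ub);t=np.linalg.lstsq(np.c_[d1,-d2],o2-o1,rcond=None)[0]
    return (o1+d1*t[0]+o2+d2*t[1])/2,np.linalg.norm(o1+d1*t[0]-o2-d2*t[1])
def crop(s,u0,v0,w,h,k):
    return cv2.resize(s["image"][v0:v0+h,u0:u0+w,::-1],(w*k,h*k),interpolation=cv2.INTER_CUBIC)
E
python3 - <<'E'
from h import *
a=r.snapshot("scene");b=r.snapshot("top")
A=np.hstack([crop(a,170,180,80,60,5),crop(b,268,175,80,60,5)])
B=np.hstack([crop(a,284,120,100,75,4),crop(b,85,160,100,75,4)]) # scale 4
cv2.imwrite("pics/c1.png",np.vstack([A,B]))
E
```

```text
(no output)
```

View pics/c1.png

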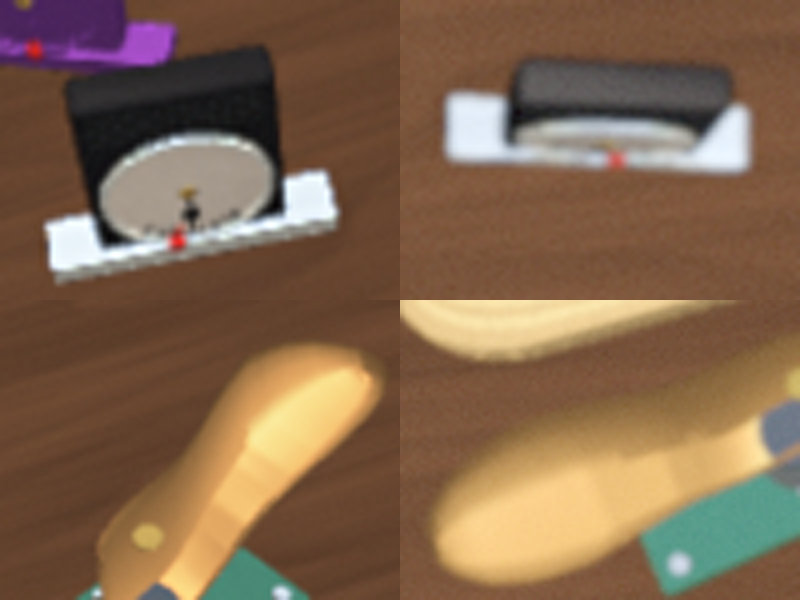

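The gauge crop has its red mark at crop (178,241), left of the pivot (188,193) in the scene view. In the top view it is right of the foot's middle. So the red-mark end is the -y end. The crop cut the last off, so I'll crop it again in full.

```bash
python3 - <<'E'
from h import *
a=r.snapshot("scene");b=r.snapshot("top")
A=np.hstack([crop(a,284,120,80,106,5),crop(b,85,160,80,106,5)])
A=np.hstack([crop(a,290,120,100,115,4),crop(b,85,150,130,115,3*1+0) if 0 else cv2.resize(crop(b,85,160,130,100,3),(390,300))if 0 else np.zeros((460,10,3),np.uint8),np.vstack([crop(b,87,162,130,80,3),np.zeros((220,390,3),np.uint8)])])
cv2.imwrite("pics/c2.png",A)
# gauge measure: foot white mask in top, scene
for n,s,(u0,v0,w,h) in(("scene",a,(170,180,80,60)),("top",b,(268,175,80,60))):
    im=s["image"][v0:v0+h,u0:u0+w].astype(int);R,G,B=im[...,0],im[...,1],im[...,2]
    m=((B>165)&(B>=R-5)).astype(np.uint8)
    ys,xs=np.nonzero(m);print(n,m.sum(),xs.min()+u0,xs.max()+u0,ys.min()+v0,ys.max()+v0)
    box=cv2.boxPoints(cv2.minAreaRect(np.c_[xs+u0,ys+v0].astype(np.float32)))
    print(box.round(1).tolist(),[onz(s,*p,0.014).round(4).tolist() for p in box])
    red=(R>150)&(G<80)&(B<80)&(np.arange(h)[:,None]>20);yr,xr=np.nonzero(red);print("red",xr.mean()+u0,yr.mean()+v0,len(xr))
    k=((R+G+B)<190).astype(np.uint8);ys,xs=np.nonzero(k);print("blk",k.sum(),xs.min()+u0,xs.max()+u0,ys.min()+v0,ys.max()+v0)
E
```

```text
scene 396 179 236 185 233
[[171.60000610351562, 189.6999969482422], [228.1999969482422, 178.8000030517578], [236.8000030517578, 223.0], [180.1999969482422, 233.89999389648438]] [[0.4035, -0.2293, 0.014], [0.4284, -0.0668, 0.014], [0.5819, -0.1016, 0.014], [0.5556, -0.2484, 0.014]]
red 205.33333333333334 227.66666666666666 3
blk 829 181 226 180 228
top 408 277 337 194 208
[[276.6000061035156, 206.0], [277.1000061035156, 193.60000610351562], [337.5, 196.10000610351562], [336.8999938964844, 208.5]] [[0.5495, -0.0941, 0.014], [0.581, -0.1, 0.014], [0.5535, -0.2512, 0.014], [0.5222, -0.2444, 0.014]]
red nan nan 0
blk 123 290 330 188 200<stdin>:13: RuntimeWarning: Mean of empty slice.
  ret = ret.dtype.type(ret / rcount)
```

View pics/c2.png

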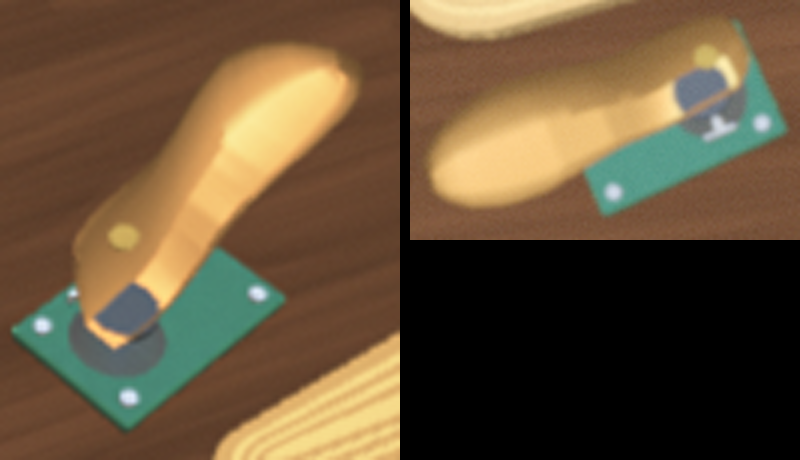

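The last's narrow heel end sits by the post at scene crop (115,345), and its toe is at (358,85). In the top crop the toe is at (430,170) and the heel at (745,60). The brass disc and grey patch should tell me the heights.

```bash
python3 - <<'E'
from h import *
a=r.snapshot("scene");b=r.snapshot("top")
S=lambda x,y:(290+x/4,120+y/4);T=lambda x,y:(87+(x-410)/3,162+y/3)
for n,p,q in(("brass",(123,237),(705,55)),("grey",(130,308),(700,90)),("toe",(358,85),(430,170)),("plateR",(128,430),(737,20)),("plateR?",(285,297),(785,130)),("plateL",(12,330),(785,130)),("lampR",(128,397),(762,122)),("lamp2",(42,325),(762,122)),("heeltip",(95,325),(735,85)),("edge",(225,150),(560,110))):
    P,e=tri(a,S(*p),b,T(*q));print(n,P.round(3),round(e,4))
for p in((128,430),(285,297),(12,330)):print("plate scene",onz(a,*S(*p),0.01).round(3))
for p in((605,215),(785,130),(737,20),(585,170)):print("plate top",onz(b,*T(*p),0.01).round(3))
# last mask in top, contours
for n,s,z in(("top",b,.15),("scene",a,.15)):
    im=s["image"];hsv=cv2.cvtColor(im,cv2.COLOR_RGB2HSV)
    m=cv2.inRange(hsv,(8,90,130),(28,255,255))
    c=[k for k in cv2.findContours(m,0,1)[0] if cv2.contourArea(k)>150]
    for k in c:print(n,cv2.contourArea(k),cv2.boundingRect(k))
E
```

```text
brass [0.619 0.112 0.132] 0.0005
grey [0.613 0.134 0.043] 0.0053
toe [0.561 0.329 0.13 ] 0.0055
plateR [0.678 0.101 0.005] 0.0046
plateR? [0.62  0.134 0.077] 0.1815
plateL [0.575 0.069 0.007] 0.0017
lampR [ 0.611  0.119 -0.058] 0.0586
lamp2 [0.584 0.087 0.013] 0.0021
heeltip [0.614 0.105 0.04 ] 0.0067
edge [0.586 0.216 0.139] 0.0158
plate scene [0.681 0.1   0.01 ]
plate scene [0.628 0.26  0.01 ]
plate scene [0.578 0.068 0.01 ]
plate top [0.523 0.226 0.01 ]
plate top [0.574 0.068 0.01 ]
plate top [0.675 0.098 0.01 ]
plate top [0.564 0.239 0.01 ]
top 666.5 (236, 259, 77, 25)
top 200.5 (260, 233, 48, 12)
top 227.0 (205, 171, 87, 16)
top 3148.0 (82, 168, 118, 71)
top 245.5 (201, 164, 81, 14)
top 3042.5 (83, 131, 103, 45)
top 1451.0 (350, 121, 43, 66)
top 558.5 (299, 114, 27, 30)
top 245.0 (251, 96, 71, 14)
top 4438.0 (437, 37, 75, 87)
scene 1213.5 (0, 339, 44, 45)
scene 559.5 (204, 271, 27, 35)
scene 1134.0 (132, 233, 36, 78)
scene 2313.5 (342, 200, 84, 52)
scene 216.5 (462, 141, 50, 14)
scene 2094.5 (308, 131, 72, 76)
scene 758.5 (446, 116, 66, 25)
scene 1043.0 (452, 79, 60, 38)
scene 183.5 (33, 79, 31, 13)
scene 603.5 (459, 57, 49, 26)
scene 270.0 (231, 33, 34, 15)
scene 1296.0 (0, 4, 45, 63)
scene 380.0 (372, 0, 27, 22)
scene 155.5 (239, 0, 31, 18)
```

```bash
python3 - <<'E'
from h import *
a=r.snapshot("scene");b=r.snapshot("top")
c0=np.array([.6015,.163]);d=np.array([-.310,.951]);n=np.array([-.951,-.310])
for nm,s,ref in(("top",b,(150,200)),("scene",a,(345,165))):
    hsv=cv2.cvtColor(s["image"],cv2.COLOR_RGB2HSV)
    m=cv2.inRange(hsv,(8,90,130),(28,255,255))
    k=[k for k in cv2.findContours(m,0,1)[0] if cv2.contourArea(k)>1000 and cv2.pointPolygonTest(k,ref,False)>0][0][:,0,:]
    for z in(.12,.14,.155,.17):
        W=np.array([onz(s,*p,z)[:2] for p in k])-c0;x=W@d;y=W@n
        print(nm,z,"x",x.min().round(3),y[x.argmin()].round(3),x.max().round(3),y[x.argmax()].round(3),end=" | ")
        for xx in(-.08,-.05,0,.04,.06,.08,.1):
            t=abs(x-xx)<.004
            if t.any():print(xx,y[t].min().round(3),y[t].max().round(3),end="; ")
        print()
E
```

```text
top 0.12 x -0.084 0.005 0.203 0.02 | -0.08 -0.025 0.017; -0.05 -0.033 0.005; 0 -0.032 0.033; 0.04 -0.04 0.032; 0.06 -0.044 0.034; 0.08 -0.05 0.04; 0.1 -0.054 0.043; 
top 0.14 x -0.085 0.011 0.197 0.025 | -0.08 -0.02 0.024; -0.05 -0.027 0.01; 0 -0.025 0.038; 0.04 -0.036 0.037; 0.06 -0.038 0.04; 0.08 -0.046 0.045; 0.1 -0.049 0.054; 
top 0.155 x -0.085 0.015 0.192 0.029 | -0.08 -0.015 0.028; -0.05 -0.022 0.014; 0 -0.021 0.04; 0.04 -0.032 0.04; 0.06 -0.035 0.046; 0.08 -0.042 0.048; 0.1 -0.044 0.058; 
top 0.17 x -0.086 0.019 0.188 0.033 | -0.08 -0.011 0.034; -0.05 -0.017 0.017; 0 -0.017 0.044; 0.04 -0.027 0.045; 0.06 -0.031 0.051; 0.08 -0.038 0.053; 0.1 -0.037 0.061; 
scene 0.12 x -0.115 -0.029 0.2 0.028 | -0.08 -0.021 0.014; -0.05 -0.046 0.032; 0 -0.033 0.029; 0.04 -0.027 0.041; 0.06 -0.025 0.048; 0.08 -0.025 0.055; 0.1 -0.024 0.06; 
scene 0.14 x -0.128 -0.038 0.178 0.018 | -0.08 -0.055 0.018; -0.05 -0.051 0.022; 0 -0.04 0.023; 0.04 -0.034 0.037; 0.06 -0.034 0.044; 0.08 -0.033 0.049; 0.1 -0.031 0.053; 
scene 0.155 x -0.138 -0.044 0.161 0.01 | -0.08 -0.06 0.012; -0.05 -0.054 0.015; 0 -0.043 0.019; 0.04 -0.041 0.032; 0.06 -0.039 0.039; 0.08 -0.038 0.044; 0.1 -0.036 0.047; 
scene 0.17 x -0.148 -0.05 0.144 0.002 | -0.08 -0.063 0.005; -0.05 -0.057 0.004; 0 -0.048 0.015; 0.04 -0.046 0.03; 0.06 -0.046 0.035; 0.08 -0.044 0.04; 0.1 -0.042 0.038;
```

```bash
python3 - <<'E'
from h import *
a=r.snapshot("scene");b=r.snapshot("top")
c0=np.array([.6015,.163]);d=np.array([-.310,.951]);n=np.array([-.951,-.310])
out=[]
for nm,s,ref,(u0,v0) in(("top",b,(115,210),(75,150)),("scene",a,(355,165),(280,115))):
    im=s["image"].astype(int);m=((im[...,0]>125)&(im[...,0]-im[...,2]>50)).astype(np.uint8)
    m=cv2.morphologyEx(m,cv2.MORPH_OPEN,np.ones((3,3)))
    l=cv2.connectedComponents(m)[1];mk=(l==l[ref[1],ref[0]]).astype(np.uint8)
    k=max(cv2.findContours(mk,0,1)[0],key=cv2.contourArea)[:,0,:]
    print(nm,cv2.boundingRect(k))
    v=s["image"].copy();v[cv2.morphologyEx(mk,cv2.MORPH_GRADIENT,np.ones((2,2)))>0]=(0,255,255)
    out.append(crop({"image":v},u0,v0,130,110,3))
    for z in(.13,.145,.16,.175):
        W=np.array([onz(s,*p,z)[:2] for p in k])-c0;x=W@d;y=W@n
        print(nm,z,"x",x.min().round(3),y[x.argmin()].round(3),x.max().round(3),y[x.argmax()].round(3),end=" | ")
        for xx in(0,.04,.06,.08,.1,.12,.14):
            t=abs(x-xx)<.004
            if t.any():print(xx,y[t].min().round(3),y[t].max().round(3),end="; ")
        print()
cv2.imwrite("pics/c3.png",np.hstack(out))
E
```

```text
top (72, 168, 128, 75)
top 0.13 x -0.085 0.008 0.231 0.015 | 0 -0.034 0.035; 0.04 -0.039 0.034; 0.06 -0.043 0.037; 0.08 -0.048 0.045; 0.1 -0.055 0.06; 0.12 -0.049 0.051; 0.14 -0.048 0.045; 
top 0.145 x -0.085 0.012 0.226 0.019 | 0 -0.031 0.039; 0.04 -0.035 0.039; 0.06 -0.039 0.042; 0.08 -0.044 0.061; 0.1 -0.051 0.063; 0.12 -0.043 0.054; 0.14 -0.044 0.047; 
top 0.16 x -0.085 0.016 0.221 0.023 | 0 -0.027 0.043; 0.04 -0.031 0.043; 0.06 -0.036 0.048; 0.08 -0.041 0.069; 0.1 -0.046 0.066; 0.12 -0.038 0.057; 0.14 -0.039 0.049; 
top 0.175 x -0.086 0.02 0.215 0.027 | 0 -0.023 0.046; 0.04 -0.026 0.046; 0.06 -0.033 0.052; 0.08 -0.037 0.072; 0.1 -0.039 0.068; 0.12 -0.033 0.06; 0.14 -0.022 0.053; 
scene (309, 131, 71, 71)
scene 0.13 x -0.121 -0.03 0.191 0.021 | 0 -0.037 0.027; 0.04 -0.031 0.038; 0.06 -0.03 0.045; 0.08 -0.028 0.053; 0.1 -0.028 0.057; 0.12 -0.026 0.062; 0.14 -0.024 0.061; 
scene 0.145 x -0.131 -0.036 0.174 0.013 | 0 -0.042 0.023; 0.04 -0.037 0.035; 0.06 -0.035 0.042; 0.08 -0.035 0.048; 0.1 -0.033 0.054; 0.12 -0.031 0.054; 0.14 -0.027 0.049; 
scene 0.16 x -0.141 -0.043 0.157 0.006 | 0 -0.045 0.019; 0.04 -0.042 0.032; 0.06 -0.042 0.037; 0.08 -0.04 0.044; 0.1 -0.038 0.045; 0.12 -0.034 0.041; 0.14 -0.028 0.029; 
scene 0.175 x -0.151 -0.049 0.141 -0.002 | 0 -0.05 0.015; 0.04 -0.048 0.028; 0.06 -0.047 0.035; 0.08 -0.045 0.037; 0.1 -0.043 0.034; 0.12 -0.037 0.023; 0.14 -0.008 0.002;
```

View pics/c3.png

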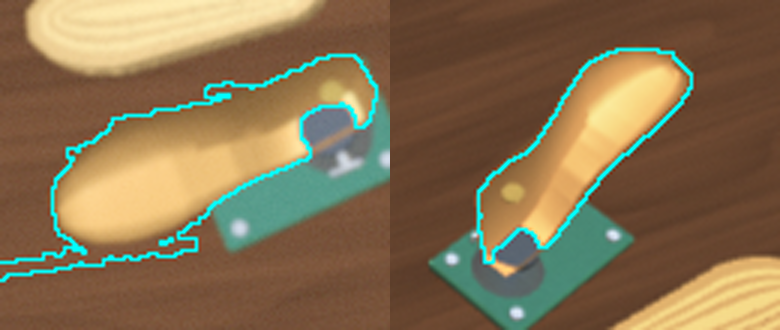

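```bash
python3 - <<'E'
from h import *
a=r.snapshot("scene");b=r.snapshot("top")
d=np.array([-.310,.951]);n=np.array([-.951,-.310]);c=np.array([.6015,.163])+.081*d
print(c)
pts=[(0,0,.175),(0,.03,.175),(0,-.03,.175),(-.055,.03,.1603),(-.055,-.03,.1603),(-.055,0,.1603),(.023,.03,.1726),(.023,-.03,.1726),(.085,0,.16),(-.165,0,.127),(-.165,.02,.127),(-.165,-.02,.127)]
out=[]
for s,(u0,v0) in((b,(75,150)),(a,(280,115))):
    v=crop(s,u0,v0,100*13//10,110,3)
    for x,y,z in pts:
        p=np.r_[c+x*d+y*n,z];q=(proj(s,p)-[u0,v0])*3;cv2.circle(v,tuple(int(t) for t in q),3,(255,255,0) if y==0 else ((0,0,255) if y>0 else (0,255,0)),-1)
    out.append(v)
cv2.imwrite("pics/c4.png",np.hstack(out))
E
```

```text
[0.57639  0.240031]
```

View pics/c4.png

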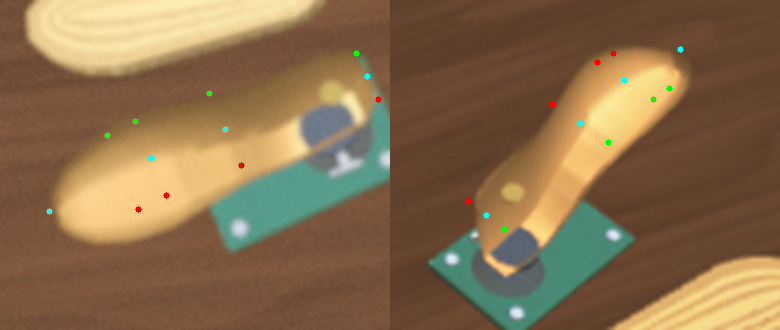

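The overlay fits: the crown is near (0.577,0.239,0.175) and the heel→toe direction near (-0.31,0.951). The projected toe (49,211) and heel (368,76) match the outline to within a few pixels. The gauge is at (0.5525,-0.173), with x along (-0.178,-0.984). Next I work out the approach move.

```bash
cat >> h.py <<'E'
from scipy.spatial.transform import Rotation as Ro
def Rg(gx_ang,tilt=0):
    """tool rotation for gauge x at world angle gx_ang (deg), red end down by tilt (rad); tool x = -gauge x, tool z = -gauge z"""
    g=Ro.from_euler("z",gx_ang,degrees=True)*Ro.from_euler("y",tilt)
    M=g.as_matrix();return Ro.from_matrix(np.c_[-M[:,0],M[:,1],-M[:,2]])
def rel(p,R,st=None):
    st=st or r.get_state();R0=Ro.from_quat(st["eef_rot"])
    return (R0.inv().apply(np.array(p)-st["tool_pos"])*100).round(2),np.degrees((R0.inv()*R).as_rotvec()).round(2)
E
python3 - <<'E'
from h import *
print(rel([.47,.30,.33],Rg(-100.3)),rel([.5525,-.173,.24],Rg(-100.3)))
E
```

```text
(array([-39.05, -22.7 ,  -9.12]), array([ 1.000e-02, -0.000e+00,  8.731e+01])) (array([-57.73, -66.94,  -0.13]), array([ 1.000e-02, -0.000e+00,  8.731e+01]))
```

Emit:
carry_out([
  [[-39,-22.7,-9.1],[0,0,8],0],
  [[-39,-22.7,-9.1],[0,0,16],0],
  [[-39,-22.7,-9.1],[0,0,24],0],
  [[-39,-22.7,-9.1],[0,0,32],0],
  [[-39,-22.7,-9.1],[0,0,40],0],
  [[-39,-22.7,-9.1],[0,0,48],0],
  [[-39,-22.7,-9.1],[0,0,56],0],
  [[-39,-22.7,-9.1],[0,0,64],0],
  [[-39,-22.7,-9.1],[0,0,72],0],
  [[-48,-45,-6],[0,0,80],0],
  [[-48,-45,-6],[0,0,87.3],0],
  [[-48,-45,-6],[0,0,87.3],0],
])

```text
clock: 1.9
tool_pos: [0.4894, 0.1588, 0.3103]
eef_rot: [0.768, 0.64, 0.0, 0.0]
contact_force: [1.3, 0.3, 0.1]
opening: 1.001
finger_force: 0.0
```

```bash
python3 - <<'E'
from h import *
s=r.get_state();print(s["tool_pos"],s["q"],s["contact_force"]);print(rel([.5525,-.173,.22],Rg(-100.3)))
E
```

```text
[0.48936471 0.15879831 0.31033925] [-0.55010727  0.4584859   0.22590698  1.81239982 -0.12829883  0.88404088
 -0.44743479] [1.30509195 0.30445541 0.11028384]
(array([-31.49,  12.21,   9.04]), array([ 0.05, -0.01, -0.13]))
```

Emit:
carry_out([
  [[-31.5,12.2,7],[0,0,0],0],
  [[-31.5,12.2,7],[0,0,0],0],
  [[-31.5,12.2,7],[0,0,0],0],
  [[-31.5,12.2,7],[0,0,0],0],
  [[-31.5,12.2,7],[0,0,0],0],
  [[-31.5,12.2,7],[0,0,0],0],
  [[-31.5,12.2,9],[0,0,0],0],
  [[-31.5,12.2,9],[0,0,0],0],
  [[-31.5,12.2,9],[0,0,0],0],
  [[-31.5,12.2,9],[0,0,0],0],
])

```text
clock: 2.9
tool_pos: [0.5532, -0.1693, 0.2207]
eef_rot: [0.767, 0.642, 0.001, -0.0]
contact_force: [-0.1, 0.1, 0.3]
opening: 1.0
finger_force: 0.0
```

```bash
python3 - <<'E'
from h import *
print(r.get_state()["tool_pos"],rel([.5525,-.173,.102],Rg(-100.3)))
a=r.snapshot("scene");b=r.snapshot("top")
cv2.imwrite("pics/c5.png",np.hstack([crop(a,150,130,100,115,4),crop(b,258,150,100,115,4)]))
E
```

```text
[ 0.55322463 -0.16925162  0.2206766 ] (array([-4.000e-01, -1.000e-02,  1.187e+01]), array([ 0.02, -0.09,  0.13]))
```

View pics/c5.png

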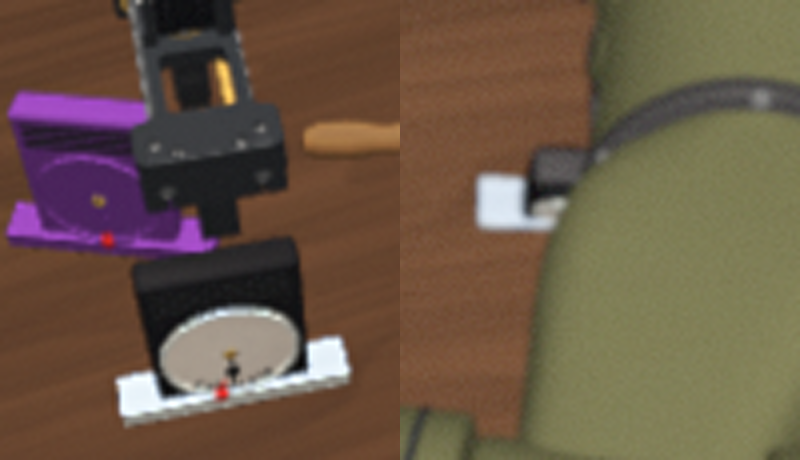

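The gripper is centred above the gauge: its near finger is at (220,215), above the case top at (215,265). The descent is clear.

Emit:
carry_out([
  [[-0.4,0,4],[0,0,0],0],
  [[-0.4,0,7],[0,0,0],0],
  [[-0.4,0,9.5],[0,0,0],0],
  [[-0.4,0,11.8],[0,0,0],0],
  [[-0.4,0,11.8],[0,0,0],0],
  [[-0.4,0,11.8],[0,0,0],0.5],
  [[-0.4,0,11.8],[0,0,0],1],
  [[-0.4,0,11.8],[0,0,0],1],
  [[-0.4,0,11.8],[0,0,0],1],
  [[-0.4,0,11.8],[0,0,0],1],
  [[-0.4,0,11.8],[0,0,0],1],
  [[-0.4,0,11.8],[0,0,0],1],
], newtons=40)

```text
clock: 4.2
tool_pos: [0.5521, -0.1751, 0.1024]
eef_rot: [0.768, 0.641, 0.0, 0.0]
contact_force: [-0.5, -0.9, -0.0]
opening: 0.387
finger_force: 0.0
```

Emit:
carry_out([
  [[0,0,0],[0,0,0],1],
  [[0,0,0],[0,0,0],1],
  [[0,0,0],[0,0,0],1],
  [[0,0,0],[0,0,0],1],
  [[0,0,0],[0,0,0],1],
  [[0,0,0],[0,0,0],1],
], newtons=40)

```text
clock: 4.8
tool_pos: [0.552, -0.1751, 0.1022]
eef_rot: [0.768, 0.641, -0.0, -0.0]
contact_force: [-0.9, -0.7, -0.7]
opening: 0.268
finger_force: 40.0
```

Emit:
carry_out([
  [[0,0,-2],[0,0,0],1],
  [[0,0,-5],[0,0,0],1],
  [[0,0,-9],[0,0,0],1],
  [[0,0,-13],[0,0,0],1],
  [[0,0,-17],[0,0,0],1],
  [[0,0,-21],[0,0,0],1],
  [[0,0,-23],[0,0,0],1],
  [[0,0,-23],[0,0,0],1],
  [[0,0,-23],[0,0,0],1],
])

```text
clock: 5.7
tool_pos: [0.551, -0.1746, 0.3308]
eef_rot: [0.768, 0.641, -0.001, -0.001]
contact_force: [-0.7, 0.4, -6.2]
opening: 0.268
finger_force: 40.0
```

```bash
python3 - <<'E'
from h import *
s=r.get_state();print(s["tool_pos"],s["contact_force"],s["moment"],s["opening"],rel([.577,.239,.335],Rg(-71.95)))
E
```

```text
[ 0.55102162 -0.1746148   0.33075964] [-0.6975318   0.43442308 -6.22365596] [-0.08914639  0.14399349  0.06236584] 0.2680536249513113 (array([41.16, -4.83, -0.39]), array([ -0.16,  -0.07, -28.34]))
```

Emit:
carry_out([
  [[2,-0.2,-0.4],[0,0,-1.5],1],
  [[6,-0.7,-0.4],[0,0,-4],1],
  [[10.5,-1.2,-0.4],[0,0,-7],1],
  [[15,-1.8,-0.4],[0,0,-10],1],
  [[19.5,-2.3,-0.4],[0,0,-13],1],
  [[24,-2.8,-0.4],[0,0,-16.5],1],
  [[28.5,-3.3,-0.4],[0,0,-20],1],
  [[33,-3.9,-0.4],[0,0,-23],1],
  [[37,-4.3,-0.4],[0,0,-26],1],
  [[40,-4.7,-0.4],[0,0,-28.3],1],
  [[41.2,-4.8,-0.4],[0,0,-28.3],1],
  [[41.2,-4.8,-0.4],[0,0,-28.3],1],
])

```text
clock: 6.9
tool_pos: [0.5769, 0.2408, 0.3335]
eef_rot: [0.586, 0.81, -0.002, -0.002]
contact_force: [0.2, -0.6, -5.0]
opening: 0.263
finger_force: 40.0
```

Emit:
carry_out([
  [[0,0,0],[0,0,0],1],
  [[0,0,0],[0,0,0],1],
  [[0,0,0],[0,0,0],1],
  [[0,0,0],[0,0,0],1],
])

```text
clock: 7.3
tool_pos: [0.5787, 0.2376, 0.3365]
eef_rot: [0.588, 0.809, -0.0, 0.0]
contact_force: [0.1, 0.1, -4.8]
opening: 0.268
finger_force: 40.0
```

```bash
python3 - <<'E'
from h import *
s=r.get_state();print(s["tool_pos"],s["contact_force"],s["moment"],s["opening"],rel([.577,.239,.29],Rg(-71.95)))
a=r.snapshot("scene");b=r.snapshot("top")
cv2.imwrite("pics/c6.png",np.hstack([crop(a,270,70,130,150,3),crop(b,70,130,130,150,3)]))
E
```

```text
[0.57869419 0.23756202 0.33650079] [ 0.07338855  0.09561277 -4.80294981] [-0.00172444 -0.00477639 -0.02697409] 0.26751469460114513 (array([ 0.19, -0.12,  4.65]), array([ 0.01,  0.02, -0.15]))
```

View pics/c6.png

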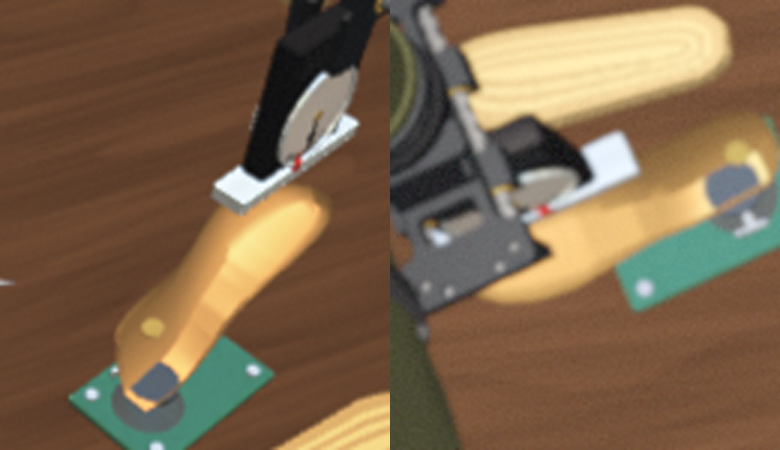

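The gauge hangs above the last, lined up with it. Its red mark at (297,160) is on the heel side of the pointer at (317,130). The hanging weight reads 4.8 N, so I'll use that as the baseline for sensing contact.

Emit:
carry_out([
  [[0.2,-0.1,1.5],[0,0,0],1],
  [[0.2,-0.1,3],[0,0,0],1],
  [[0.2,-0.1,4.2],[0,0,0],1],
  [[0.2,-0.1,5],[0,0,0],1],
  [[0.2,-0.1,5.4],[0,0,0],1],
  [[0.2,-0.1,5.4],[0,0,0],1],
  [[0.2,-0.1,5.4],[0,0,0],1],
])

```text
clock: 8.1
tool_pos: [0.5773, 0.2405, 0.2829]
eef_rot: [0.588, 0.809, 0.001, 0.0]
contact_force: [-0.1, -0.1, -4.1]
opening: 0.27
finger_force: 40.0
```

Emit:
carry_out([
  [[0,0,0.1],[0,0,0],1],
  [[0,0,0.2],[0,0,0],1],
  [[0,0,0.3],[0,0,0],1],
  [[0,0,0.3],[0,0,0],1],
  [[0,0,0.3],[0,0,0],1],
])

```text
clock: 8.6
tool_pos: [0.5769, 0.2404, 0.2793]
eef_rot: [0.588, 0.809, 0.0, -0.0]
contact_force: [-0.5, 0.4, -4.3]
opening: 0.27
finger_force: 40.0
```

Emit:
carry_out([
  [[0,0,0.05],[0,0,0],1],
  [[0,0,0.1],[0,0,0],1],
  [[0,0,0.15],[0,0,0],1],
  [[0,0,0.15],[0,0,0],1],
  [[0,0,0.15],[0,0,0],1],
])

```text
clock: 9.1
tool_pos: [0.5769, 0.2404, 0.2778]
eef_rot: [0.588, 0.809, 0.0, -0.0]
contact_force: [-0.7, 0.4, -5.0]
opening: 0.271
finger_force: 40.0
```

Emit:
carry_out([
  [[0,0,0.05],[0,0,0],1],
  [[0,0,0.1],[0,0,0],1],
  [[0,0,0.1],[0,0,0],1],
  [[0,0,0.1],[0,0,0],1],
])

```text
clock: 9.5
tool_pos: [0.577, 0.2405, 0.2772]
eef_rot: [0.588, 0.809, 0.0, 0.0]
contact_force: [-0.4, 0.2, -0.4]
opening: 0.265
finger_force: 40.0
```

The foot touched at z = 0.2772 (predicted 0.277), with about 4 N on the last. Next I measure the mark angle on the dial plane in both views.

```bash
cat >> h.py <<'E'
def dial(s,u,v,st,face):
    """pixel -> gauge coords (x,z above underside) on dial plane y=face"""
    R=Ro.from_quat(st["eef_rot"]).as_matrix();gx,gy,gz=-R[:,0],R[:,1],-R[:,2]
    o=st["tool_pos"]-.102*gz;c,dd=ray(s,u,v);t=((o-c)@gy+face)/(dd@gy);p=c+t*dd-o;return np.array([p@gx,p@gz])
def blob(s,st,face,kind):
    im=s["image"].astype(float);R,G,B=im[...,0],im[...,1],im[...,2]
    Rm=Ro.from_quat(st["eef_rot"]).as_matrix();gx,gy,gz=-Rm[:,0],Rm[:,1],-Rm[:,2];o=st["tool_pos"]-.102*gz+gy*face
    c=proj(s,o+gz*.05);m=np.zeros(R.shape,np.uint8);cv2.fillPoly(m,[np.array([proj(s,o+gx*x+gz*z) for x,z in((-.045,.012),(.045,.012),(.045,.11),(-.045,.11))]).round().astype(np.int32)],1)
    w=np.clip(R-1.3*np.maximum(G,B)-25,0,None)*m
    v,u=np.nonzero(w);ww=w[v,u]
    return (u@ww/ww.sum(),v@ww/ww.sum()),len(u)
E
python3 - <<'E'
from h import *
st=r.get_state();print(st["tool_pos"],Ro.from_quat(st["eef_rot"]).as_matrix()[2].round(4))
a=r.snapshot("scene");b=r.snapshot("top");ims=[]
for n,s,f in(("scene",a,.0125),("top",b,-.0125)):
    (u,v),k=blob(s,st,f,0);x,z=dial(s,u,v,st,f);print(n,u,v,k,x,z,"angle",np.arctan2(x,.068-z))
    R=Ro.from_quat(st["eef_rot"]).as_matrix();o=st["tool_pos"]+.102*R[:,2]+R[:,1]*f
    # rectified dial: 100 x 110 mm, 4 px/mm
    src=np.float32([proj(s,o-R[:,0]*x-R[:,2]*z) for x,z in((-.05,.12),(.05,.12),(.05,.0),(-.05,.0))])
    H=cv2.getPerspectiveTransform(src,np.float32([[0,0],[400,0],[400,480],[0,480]]))
    ims.append(cv2.warpPerspective(s["image"][:,:,::-1].copy(),H,(400,480),flags=cv2.INTER_CUBIC))
cv2.imwrite("pics/c7.png",np.hstack(ims))
E
```

```text
[0.57702579 0.24046466 0.27723521] [ 1.e-04  6.e-04 -1.e+00]
scene 363.3906560636183 140.81212723658052 3 0.0023194960245535184 0.0142037928331435 angle 0.043089660373061535
top 128.13990147783252 205.19802955665028 7 0.006376410768348757 0.013980485393005386 angle 0.11749534084572105
```

View pics/c7.png

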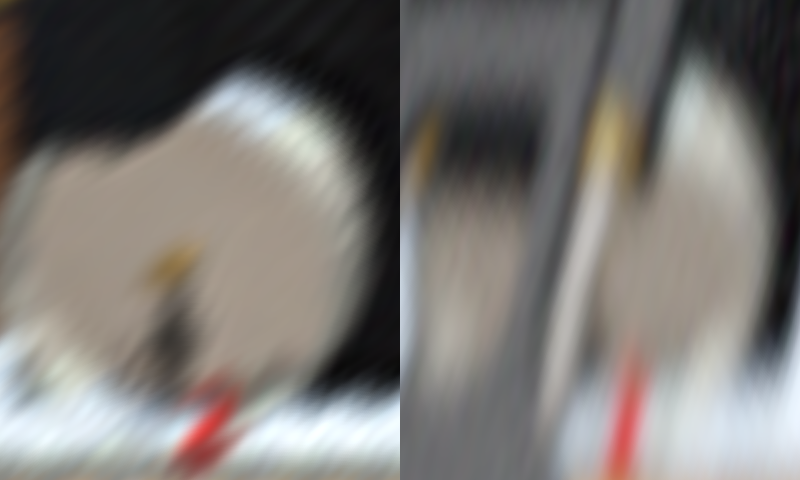

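In the rectified dial (left half, 4 px/mm) the pivot is at (173,262), the pointer hangs straight down from it, and the red mark is near (208,425). That puts the mark at about 0.21–0.22 rad. I'll check this with colour centroids from the first image (less oblique) and from this pose.

```bash
cat > ang.py <<'E'
from h import *
def cents(im,c,rad=14):
    im=im.astype(float);R,G,B=im[...,0],im[...,1],im[...,2]
    yy,xx=np.mgrid[:R.shape[0],:R.shape[1]];m=(np.hypot(xx-c[0],yy-c[1])<rad)
    out=[]
    for w in(np.clip(R-1.5*np.maximum(G,B)-10,0,None)*m, np.clip((R+G)/2-B-45,0,None)*(abs(R-G)<60)*m):
        out.append((np.array([(xx*w).sum(),(yy*w).sum()])/w.sum(),w.sum().round()))
    return out
def angle(s,cs,st,f):
    r0,p0=[dial(s,*c[0],st,f)*1e3 for c in cs];d=r0-p0;return r0.round(1),p0.round(1),np.hypot(*d).round(1),np.arctan2(d[0],-d[1]).round(4)
E
python3 - <<'E'
from ang import *
a=r.snapshot("scene");b=r.snapshot("top");st=r.get_state()
big=cv2.imread("pics/c1.png")[:300,:400,::-1]
full=np.zeros((384,512,3),np.uint8);full[180:240,170:250]=cv2.resize(big,(80,60),interpolation=cv2.INTER_AREA)
st0={"tool_pos":np.array([.5525,-.173,.102]),"eef_rot":Rg(-100.3).as_quat()}
cs=cents(full,(207,223),9);print("init",cs,angle(a,cs,st0,.0125))
cs=cents(a["image"],(362,135),10);print("now",cs,angle(a,cs,st,.0125))
for n,im,(u,v) in(("init",full,(201,214)),("now",a["image"],(354,127))):
    for ch in(0,2):print(n,"RGB"[ch]);print(im[v:v+19,u:u+15,ch])
E
```

```text
init [(array([205.09286776, 227.66196137]), np.float64(673.0)), (array([206.85714286, 217.94642857]), np.float64(28.0))] (array([ 8.2, 14.9]), array([-0.3, 56.5]), np.float64(42.5), np.float64(0.201))
now [(array([363.34488449, 141.34983498]), np.float64(303.0)), (array([367.48054146, 142.51945854]), np.float64(296.0))] (array([ 1.7, 12. ]), array([-23.3,  -7.5]), np.float64(31.7), np.float64(2.2333))
init R
[[165 164 164 166 166 166 166 167 165 165 165 165 164 164 165]
 [165 166 165 165 167 167 167 167 166 164 164 163 164 165 164]
 [167 166 167 168 167 168 171 170 168 165 165 165 164 164 164]
 [167 168 168 166 164 165 166 163 159 164 165 164 164 165 164]
 [167 167 169 168 159 151 134 132 144 159 163 165 165 164 164]
 [167 167 168 168 160 143 119 131 155 164 164 163 164 162 163]
 [166 167 167 167 168 156 111 115 148 164 165 163 164 162 164]
 [165 167 167 168 169 151 101  83 113 155 165 164 163 163 160]
 [167 166 166 168 163 118  59  33  69 144 164 164 162 156 145]
 [167 166 166 165 161 115  64  41  94 149 163 156 150 139 131]
 [162 164 163 160 168 153 118  81 135 152 157 134 129 148 
[... 3422 characters left out ...]
1  75]
 [ 20  17  19  41 104 129 137 137 137 139 139 136 100  65  97]
 [ 18  19  21  54 108 132 138 137 138 139 138 135 103  83 144]
 [ 21  19  24  68 114 133 137 138 138 136 128 122  87 127 200]
 [ 18  19  25  77 119 134 137 134 137 124  89  97 135 198 210]
 [ 18  20  27  78 119 135 131 118 122  91  92 169 207 205 179]
 [ 21  20  25  73 116 128 115 105  97  70 137 237 217 172 142]
 [ 19  20  20  52 101 116 125 125 106  60  95 177 147 131 124]
 [ 21  19  18  28  78 133 178 181 153  79  73 128 132 128 116]
 [ 19  19  13  29  97 184 212 177 101  59 101 128 132 134 129]
 [ 18  27  47  97 194 251 251 207 118 108 126 131 132 131 130]
 [ 33  92 159 203 252 248 210 155 137 158 142 134 131 130 128]]
```

The first view gives 0.201 rad at a radius of 42.5 mm, which matches the dial rim. I'll roll half way now, heelward in tool x and turning about tool y, then check the force.

Emit:
carry_out([
  [[-0.2,0,0],[0,1.15,0],1],
  [[-0.41,0,0],[0,2.3,0],1],
  [[-0.61,0,0],[0,3.44,0],1],
  [[-0.82,0,0],[0,4.58,0],1],
  [[-1.02,0,0],[0,5.73,0],1],
  [[-1.02,0,0],[0,5.73,0],1],
  [[-1.02,0,0],[0,5.73,0],1],
])

```text
clock: 10.4
tool_pos: [0.5803, 0.2308, 0.2772]
eef_rot: [0.587, 0.808, 0.03, -0.04]
contact_force: [-2.2, -0.8, 5.6]
opening: 0.271
finger_force: 40.0
```

Contact rose to about 10 N, so I'll ease off by 0.7 mm and roll on to 0.20 rad.

Emit:
carry_out([
  [[0,0,-0.07],[0,0,0],1],
  [[-0.25,0,-0.11],[0,1.43,0],1],
  [[-0.51,0,-0.15],[0,2.86,0],1],
  [[-0.76,0,-0.19],[0,4.3,0],1],
  [[-1.02,0,-0.23],[0,5.73,0],1],
  [[-1.02,0,-0.23],[0,5.73,0],1],
  [[-1.02,0,-0.23],[0,5.73,0],1],
  [[-1.02,0,-0.23],[0,5.73,0],1],
])

```text
clock: 11.2
tool_pos: [0.5829, 0.2213, 0.2779]
eef_rot: [0.584, 0.805, 0.059, -0.081]
contact_force: [-0.2, 0.1, -3.8]
opening: 0.268
finger_force: 40.0
```

Emit:
carry_out([
  [[0,0,0],[0,0,0],1],
  [[0,0,0],[0,0,0],1],
  [[0,0,0],[0,0,0],1],
  [[0,0,0],[0,0,0],1],
  [[0,0,0],[0,0,0],1],
  [[0,0,0],[0,0,0],1],
  [[0,0,0],[0,0,0],1],
  [[0,0,0],[0,0,0],1],
])

```text
clock: 12.0
tool_pos: [0.5833, 0.2208, 0.2781]
eef_rot: [0.585, 0.805, 0.059, -0.081]
contact_force: [0.7, -0.5, -4.2]
opening: 0.27
finger_force: 40.0
```

```bash
python3 - <<'E'
from ang import *
a=r.snapshot("scene");b=r.snapshot("top");st=r.get_state();np.save("pics/s20.npy",a["image"])
Z=-Ro.from_quat(st["eef_rot"]).as_matrix()[:,2];print("tilt",np.arccos(Z[2]),st["tool_pos"],st["contact_force"],st["opening"])
# rectify scene dial 8x on normal crop
cv2.imwrite("pics/c8.png",np.hstack([crop(a,335,100,50,60,8),crop(b,100,165,50,60,8)]))
st0={"tool_pos":np.array([.5525,-.173,.102]),"eef_rot":Rg(-100.3).as_quat()}
for p in((206.93,217.95),(207.88,224),(205.09,227.66)):print(dial(a,*p,st0,.0125))
E
```

```text
tilt 0.20008292592068216 [0.58325347 0.22082862 0.27808279] [-1.22456288 -0.70122541 -4.00821793] 0.26519891195981166
[-0.00043474  0.05646689]
[-0.00039237  0.02912358]
[0.00823536 0.01491541]
```

View pics/c8.png

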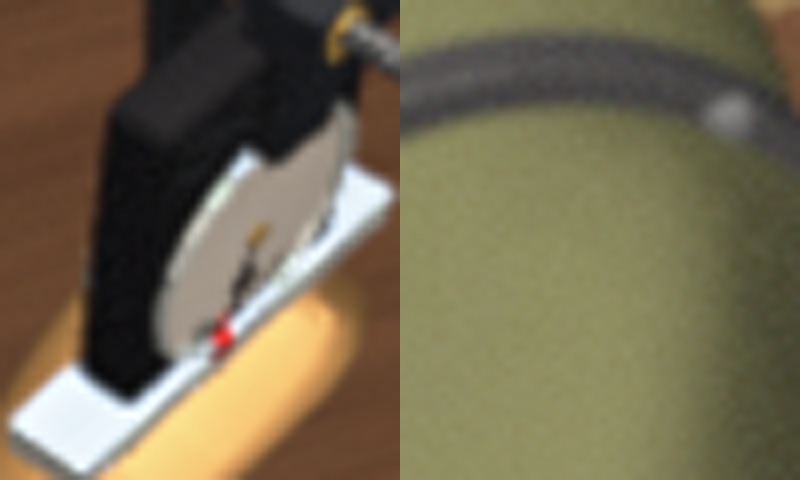

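At 0.200 rad tilt the crop shows the pivot at (257,232), the pointer through (243,280) and the red mark at (222,338), all nearly in line. I'll quantify that and average it with the first view.

```bash
python3 - <<'E'
from ang import *
a=r.snapshot("scene");st=r.get_state();im=a["image"].astype(float);R,G,B=im[...,0],im[...,1],im[...,2]
yy,xx=np.mgrid[:384,:512]
def cen(w,c,rad):
    w=w*(np.hypot(xx-c[0],yy-c[1])<rad);return np.array([(xx*w).sum(),(yy*w).sum()])/w.sum()
g=lambda x,y:((x+.5)/8-.5+335,(y+.5)/8-.5+100)
red=cen(np.clip(R-1.4*np.maximum(G,B)-10,0,None),g(222,338),4)
piv=cen(np.clip(R-B-32,0,None),g(257,232),3)
ptr=cen(np.clip(120-R,0,None),g(243,280),3.5)
print(red,piv,ptr)
D=[dial(a,*p,st,.0125)*1e3 for p in(piv,ptr,red)];print(np.round(D,1))
for p in D[1:]:
    d=p-D[0];print(np.hypot(*d),np.arctan2(d[0],-d[1]))
for du in((.2,0),(0,.2)):
    d=dial(a,*(red+du),st,.0125)*1e3-D[0];print("sens .2px",np.arctan2(d[0],-d[1]))
print(G[ int(piv[1])-3:int(piv[1])+12,int(piv[0])-6:int(piv[0])+5].astype(int))
E
```

```text
[362.41095394 141.69133116] [366.78698225 128.68639053] [364.96961326 134.6878453 ]
[[-5.9 52.5]
 [-2.7 32.9]
 [ 3.1 11.1]]
19.805148655300133 0.1598540087779977
42.35656271868141 0.21376832534057347
sens .2px 0.1887144337745026
sens .2px 0.20538597352019697
[[121 225 210 164 148 148 150 150 150 148 147]
 [172 198 166 149 147 150 151 151 148 148 148]
 [199 169 149 149 149 150 151 148 142 146 148]
 [189 158 150 149 151 152 147 127 125 141 147]
 [163 150 150 150 152 146 127 109 129 144 146]
 [153 150 151 153 152 139 103 120 142 146 144]
 [150 149 152 153 153 141 106 136 147 139 136]
 [150 151 152 153 150 118 108 140 145 122 151]
 [149 151 152 153 143  86  79 129 135 133 204]
 [150 151 152 150 119  61  72 116 125 176 203]
 [151 152 151 142  80  53 102 135 171 218 210]
 [151 151 150 131  73  91 124 173 232 228 196]
 [151 152 151 138  85 128 185 232 227 188 153]
 [151 151 143 112  89 166 234 211 176 153 162]
 [144 141 118  97 165 232 227 167 148 172 207]]
```

```bash
python3 - <<'E'
from ang import *
b=r.snapshot("top");a=r.snapshot("scene")
big=cv2.imread("pics/c1.png")[:300,:,::-1]
def full(x0,u0,v0):
    f=np.zeros((384,512,3));f[v0:v0+60,u0:u0+80]=cv2.resize(big[:,x0:x0+400],(80,60),interpolation=cv2.INTER_AREA);return f
T=full(400,268,175);S=full(0,170,180)
yy,xx=np.mgrid[:384,:512]
st0={"tool_pos":np.array([.5525,-.173,.102]),"eef_rot":Rg(-100.3).as_quat()}
def redc(f,c,k,t):
    w=np.clip(f[...,0]-k*f[...,1:].max(2)-t,0,None)*(np.hypot(xx-c[0],yy-c[1])<6);return np.array([(xx*w).sum(),(yy*w).sum()])/w.sum()
for k,t in((1.2,10),(1.4,10),(1.6,10),(1.4,40)):
    p=redc(T,(311,206.5),k,t);q=redc(S,(205.3,227.7),k,t);print(p,dial(b,*p,st0,-.0135)*1e3,q,dial(a,*q,st0,.0135)*1e3)
# foot ends in top: brightness half-crossings along rows near foot mid; 
G=T[...,2]
for v in range(195,206,1):
    row=G[v];on=np.nonzero(row>130)[0]
    if len(on)<4:continue
    l,h=on[0],on[-1]
    ul=l-(row[l]-130)/(row[l]-row[l-1]);uh=h+(row[h]-130)/(row[h]-row[h+1]);print(v,ul.round(2),uh.round(2),(dial(b,ul,v,st0,0)*1e3).round(1),onz(b,ul,v,.014)[:2].round(4),onz(b,uh,v,.014)[:2].round(4))
E
```

```text
[310.88697845 208.21412196] [ 13.43246756 -20.14619856] [205.19052904 227.95671476] [ 8.11476463 14.9569933 ]
[310.81319496 207.05040771] [11.25092856 -1.75944494] [205.09028511 227.656283  ] [ 8.23764842 16.42246384]
[310.74901186 206.88735178] [10.81640434  0.73734765] [205.0950764  227.66757216] [ 8.23043219 16.36656636]
[310.90376569 206.72384937] [10.9273377   3.37119433] [205.10257569 227.64618165] [ 8.20196915 16.45799698]
195 276.66 288.69 [-79.5  73.1] [ 0.5775 -0.0984] [ 0.5733 -0.1287]
196 276.55 336.61 [-79.3  60. ] [ 0.575  -0.0977] [ 0.554  -0.2491]
197 276.54 337.42 [-78.9  46.7] [ 0.5724 -0.0973] [ 0.5512 -0.2507]
198 276.55 337.65 [-78.4  33. ] [ 0.5699 -0.097 ] [ 0.5485 -0.2508]
199 276.56 337.69 [-77.9  19.1] [ 0.5673 -0.0966] [ 0.546  -0.2505]
200 276.56 337.66 [-77.4   4.8] [ 0.5648 -0.0963] [ 0.5435 -0.25  ]
201 276.53 337.67 [-77.   -9.9] [ 0.5622 -0.0958] [ 0.5409 -0.2496]
202 276.48 337.69 [-76.6 -25. ] [ 0.5597 -0.0953] [ 0.5384 -0.2492]
203 276.44 337.71 [-76.2 -40.4] [ 0.5572 -0.0949] [ 0.5358 -0.2488]
204 276.43 337.69 [-75.7 -56.3] [ 0.5546 -0.0945] [ 0.5333 -0.2483]
205 276.64 337.7 [-74.6 -72.4] [ 0.552  -0.0946] [ 0.5308 -0.2479]
```

No picture views are left, so I'll work from numbers. The two estimates, 0.205 and 0.25, disagree too much. I'll lift the gauge, show its dial to the scene camera up close and face on, measure properly, then redo the setting and rocking.

```bash
python3 - <<'E'
from h import *
s=r.get_state();P=s["tool_pos"]
print(rel(P+[0,0,.03],Ro.from_quat(s["eef_rot"])),rel([.60,.15,.38],Rg(-90)),rel([.66,-.06,.42],Rg(-118)))
E
```

```text
(array([ 0.6 , -0.  , -2.94]), array([0., 0., 0.])) (array([ -5.08,  -0.6 , -11.43]), array([ -1.8 , -11.37,  17.94])) (array([-25.68,  -1.38, -19.69]), array([ -4.6 , -10.84,  45.84]))
```

Emit:
carry_out([
  [[0.3,0,-1.5],[0,0,0],1],
  [[0.8,0,-4],[0,0,0],1],
  [[-1,-0.2,-7],[-0.5,-4,4],1],
  [[-3,-0.4,-9.5],[-1,-8,10],1],
  [[-5.1,-0.6,-11.4],[-1.8,-11.4,17.9],1],
  [[-9,-0.8,-13],[-2.5,-11.3,23],1],
  [[-13,-0.9,-14.6],[-3,-11.2,29],1],
  [[-17.5,-1.1,-16.4],[-3.6,-11.1,35],1],
  [[-21.5,-1.2,-18],[-4.1,-11,41],1],
  [[-25,-1.4,-19.4],[-4.6,-10.8,45.8],1],
  [[-25.7,-1.4,-19.7],[-4.6,-10.8,45.8],1],
  [[-25.7,-1.4,-19.7],[-4.6,-10.8,45.8],1],
])

```text
clock: 13.45
tool_pos: [0.66, -0.0623, 0.42]
eef_rot: [0.858, 0.514, 0.0, -0.0]
contact_force: [0.2, -0.1, -5.4]
opening: 0.27
finger_force: 40.0
```

Emit:
carry_out([
  [[0,0,0],[0,0,0],1],
  [[0,0,0],[0,0,0],1],
  [[0,0,0],[0,0,0],1],
  [[0,0,0],[0,0,0],1],
  [[0,0,0],[0,0,0],1],
  [[0,0,0],[0,0,0],1],
  [[0,0,0],[0,0,0],1],
  [[0,0,0],[0,0,0],1],
  [[0,0,0],[0,0,0],1],
  [[0,0,0],[0,0,0],1],
])

```text
clock: 14.45
tool_pos: [0.6599, -0.0603, 0.4201]
eef_rot: [0.857, 0.515, 0.0, -0.0]
contact_force: [0.2, 0.5, -5.4]
opening: 0.271
finger_force: 40.0
```

```bash
python3 - <<'E'
from h import *
st=r.get_state();R=Ro.from_quat(st["eef_rot"]).as_matrix();print(st["tool_pos"],R[2],st["contact_force"],st["clock"])
a=r.snapshot("scene");im=a["image"].astype(float);np.save("close.npy",a["image"])
gy=R[:,1];gz=-R[:,2];gx=-R[:,0];o=st["tool_pos"]-.102*gz+.0125*gy
print("pivot px",proj(a,o+gz*.057),"mark px",proj(a,o+gz*.015+gx*.009))
red=np.clip(im[...,0]-1.4*im[...,1:].max(2)-10,0,None);c=proj(a,o+gz*.015+gx*.009)
u,v=int(c[0]),int(c[1]);yy,xx=np.mgrid[:384,:512];w=red*(np.hypot(xx-c[0],yy-c[1])<14);rc=np.array([(xx*w).sum(),(yy*w).sum()])/w.sum();print("red",rc,(w>0).sum())
p=proj(a,o+gz*.057);u,v=int(p[0]),int(p[1])
print(u-10,v-8)
print((im[...,0]-im[...,2])[v-8:v+9,u-10:u+11].astype(int));print(im[...,0][v-4:v+28,u-10:u+14].astype(int))
E
```

```text
[ 0.65991384 -0.06032277  0.42008255] [ 6.82718999e-04 -1.68961587e-04 -9.99999753e-01] [ 0.20328779  0.48820326 -5.3903999 ] 14.45
pivot px [268.85277344 139.63514828] mark px [263.05956486 156.19639621]
red [264.32275612 155.89594036] 30
258 131
[[25 24 24 24 25 24 24 24 25 24 25 24 25 25 24 24 25 25 24 25 24]
 [24 24 24 25 25 25 25 25 24 24 24 25 24 24 25 24 25 24 24 24 24]
 [24 24 24 24 23 24 24 24 25 25 24 24 25 23 23 24 23 24 25 25 25]
 [24 23 23 24 24 23 24 24 24 24 25 24 24 24 24 25 25 24 24 24 24]
 [24 23 24 24 24 24 24 24 24 24 24 23 24 25 24 23 24 25 23 24 24]
 [23 23 24 23 24 24 23 23 23 24 24 23 24 24 24 24 23 25 24 24 24]
 [23 24 25 24 25 24 24 24 24 25 24 24 24 24 24 23 23 23 24 25 24]
 [24 23 23 24 24 24 24 25 24 24 27 29 35 39 37 27 24 24 24 24 24]
 [24 23 24 25 24 25 23 25 23 24 38 49 73 87 70 36 25 24 25 24 24]
 [25 25 24 24 25 24 24 24 24 25 48 67 76 78 68 39 26 24 24 24 24]
 [25 26 24 23 24 24 23 25 24 25 42 65 73 75 62 36 26 23 24 24 25]
 [24 24 24 24 22 25 25 24 24 24 31 44 59 59 42 27 24 23 24 23 24]
 [24 24 24 23 24 24 24 24 25 24 24 20 17 20 24 24 23 25 25 2
[... 2803 characters left out ...]
43 144 142 143 142 142 140 144 144 144 144 145 145 145 147 148 148
  149 151 151 150 145 144]
 [139 138 139 141 141 141 142 141 143 141 143 141 143 142 142 143 143 142
  141 141 142 141 141 141]
 [133 133 135 137 139 141 140 140 143 144 145 144 141 141 142 143 140 140
  140 141 142 142 142 142]
 [151 151 152 159 164 166 166 167 170 172 172 167 158 152 150 145 130 128
  129 131 131 132 134 133]
 [188 187 186 187 196 197 196 195 193 191 190 180 172 160 149 130 105  99
  103 104 109 108 109 109]
 [112 110 109 107 107 107 105 106 105 104 108 109 110 110 110 109 107 106
  104 102 100 100  99  99]
 [102 102 100 100  99  98  96  99  99  99 101 104 106 107 105 105 104 103
  102 100 101 100  98  99]]
```

```bash
python3 - <<'E'
from h import *
a=r.snapshot("scene");st=r.get_state();im=a["image"].astype(float)
red=np.clip(im[...,0]-1.4*im[...,1:].max(2)-10,0,None);print(red[150:163,258:274].astype(int))
W=np.zeros_like(red);W[150:163,258:270]=red[150:163,258:270]
yy,xx=np.mgrid[:384,:512];C=lambda w:np.array([(xx*w).sum(),(yy*w).sum()])/w.sum()
piv=np.zeros_like(red);piv[137:144,267:275]=np.clip((im[...,0]-im[...,2]-26)[137:144,267:275],0,None)
rows={}
for v in(143,144,145,146,151,152,153):
    w=np.clip(150-im[v,266:274,0],0,None)if v<151 else np.clip(140-im[v,267:272,0],0,None);u0=266 if v<151 else 267;rows[v]=u0+(np.arange(len(w))*w).sum()/w.sum()
print(rows)
for f in(.012,.0135,.015):
    P=dial(a,*C(piv),st,f)*1e3
    print("pivot",C(piv),P,"red",C(W),end=" ")
    for q in[C(W)]+[(u,v) for v,u in rows.items()]:
        d=dial(a,*q,st,f)*1e3-P;print(d.round(2),np.arctan2(d[0],-d[1]).round(3),end=" | ")
    print()
# per-row red
for v in range(152,162):
    w=W[v]
    if w.sum()>30:
        u=(np.arange(512)*w).sum()/w.sum();d=dial(a,u,v,st,.0135)*1e3-P;print(v,u.round(2),d.round(1),np.arctan2(d[0],-d[1]).round(3),int(w.sum()))
E
```

```text
[[  0   0   0   0   0   0   0   0   0   0   0   0   0   0   0   0]
 [  0   0   0   0   0   0   0   0   0   0   0   0   0   0   0   0]
 [  0   0   0   0   0   0   3  11   0   0   0   0   0   0   0   0]
 [  0   0   0   0   0   0  31  71  66   0   0   0   0   0   0   0]
 [  0   0   0   0   0   0  52  89  42   0   0   0   0   0   0   0]
 [  0   0   0   0   0  87 124 119  39   0   0   0   0   0   0   0]
 [  0   0   0   0  11 148 169 155  62   0   0   0   0   0   0   0]
 [  0   0   0   0   0  86 118 108  32   0   0   0   0   0   0   0]
 [  0   0   0   0   0  72  91  57   0   0   0   0   0   0   0   0]
 [  0   0   0   0   0  26  36  37   0   0   0   0   0   0   0   0]
 [  0   0   0   0   0   0   0   0   0   0   0   0   0   0   0   0]
 [  0   0   0   0   0   0   0   0   0   0   0   0   0   0   0   0]
 [  0   0   0   0   0   0   0   0   0   0   0   0   0   0   0   0]]
{143: np.float64(270.2866666666667), 144: np.float64(270.16541353383457), 145: np.float64(270.14285714285717), 146: np.float64(270.1565217391304), 151: np.float64(269.6377952755906), 152: np.float64(269.62068965517244), 153: np.
[... 408 characters left out ...]
39.85] 0.235 | [ 0.08 -6.76] 0.012 | [ 0.19 -9.19] 0.021 | [  0.12 -11.62] 0.011 | [ -0.   -14.06] -0.0 | [  0.4  -26.54] 0.015 | [  0.32 -29.07] 0.011 | [  0.27 -31.62] 0.009 | 
pivot [270.49934297 140.17477004] [-2.88489456 58.27220103] red [264.35516888 155.88741044] [  9.52 -39.72] 0.235 | [ 0.08 -6.74] 0.012 | [ 0.19 -9.16] 0.021 | [  0.12 -11.58] 0.011 | [ -0.   -14.01] -0.0 | [  0.39 -26.46] 0.015 | [  0.32 -28.98] 0.011 | [  0.27 -31.52] 0.009 | 
153 265.21 [  8.2 -33.7] 0.24 169
154 264.95 [  8.6 -36.3] 0.234 184
155 264.3 [  9.7 -39. ] 0.245 371
156 264.2 [  9.8 -41.6] 0.232 546
157 264.25 [  9.7 -44.2] 0.215 345
158 263.93 [ 10.2 -46.8] 0.214 221
159 264.12 [  9.8 -49.5] 0.195 100
```

Up close the mark reads 0.237 rad and the level pointer 0.011, so the mark is at about 0.226. To check directly, I'll tilt 0.226 rad (12.95°) in the air here.

Emit:
carry_out([
  [[0,0,0],[0,4,0],1],
  [[0,0,0],[0,8,0],1],
  [[0,0,0],[0,12,0],1],
  [[0,0,0],[0,12.95,0],1],
  [[0,0,0],[0,12.95,0],1],
  [[0,0,0],[0,12.95,0],1],
  [[0,0,0],[0,12.95,0],1],
  [[0,0,0],[0,12.95,0],1],
  [[0,0,0],[0,12.95,0],1],
  [[0,0,0],[0,12.95,0],1],
  [[0,0,0],[0,12.95,0],1],
  [[0,0,0],[0,12.95,0],1],
])

```text
clock: 15.75
tool_pos: [0.6599, -0.0602, 0.42]
eef_rot: [0.851, 0.512, 0.097, -0.058]
contact_force: [-0.0, -0.5, -5.5]
opening: 0.267
finger_force: 40.0
```

Emit:
carry_out([
  [[0,0,0],[0,0,0],1],
  [[0,0,0],[0,0,0],1],
  [[0,0,0],[0,0,0],1],
  [[0,0,0],[0,0,0],1],
])

```text
clock: 16.15
tool_pos: [0.6599, -0.0603, 0.4201]
eef_rot: [0.851, 0.512, 0.097, -0.058]
contact_force: [-0.7, -0.6, -5.4]
opening: 0.263
finger_force: 40.0
```

```bash
python3 - <<'E'
from h import *
a=r.snapshot("scene");st=r.get_state();im=a["image"].astype(float)
R=Ro.from_quat(st["eef_rot"]).as_matrix();print("tilt",np.arccos(-R[2,2]))
gy=R[:,1];gz=-R[:,2];gx=-R[:,0];o=st["tool_pos"]-.102*gz+.0135*gy
p=proj(a,o+gz*.057-gx*.0029);u,v=p.round().astype(int);print(p)
yy,xx=np.mgrid[:384,:512];C=lambda w:np.array([(xx*w).sum(),(yy*w).sum()])/w.sum()
N=np.hypot(xx-p[0],yy-p[1])
piv=C(np.clip(im[...,0]-im[...,2]-26,0,None)*(N<5));P=dial(a,*piv,st,.0135)*1e3;print("pivot",piv,P)
red=np.clip(im[...,0]-1.4*im[...,1:].max(2)-10,0,None)*(N<26)
# exclude brass
red*=(N>8);k=C(red);d=dial(a,*k,st,.0135)*1e3-P;print("red",k,d,np.arctan2(d[0],-d[1]))
for y in range(v+2,v+24):
    w=red[y]
    if w.sum()>30:
        q=(np.arange(512)*w).sum()/w.sum();d=dial(a,q,y,st,.0135)*1e3-P;print("red",y,q.round(2),d.round(1),np.arctan2(d[0],-d[1]).round(3),int(w.sum()))
    lo=u-9;b=np.clip(140-im[y,lo:u+4].max(1),0,None)
    if b.sum()>60 and y<v+16:
        q=lo+(np.arange(len(b))*b).sum()/b.sum();d=dial(a,q,y,st,.0135)*1e3-P;print("blk",y,q.round(2),d.round(1),np.arctan2(d[0],-d[1]).round(3),int(b.sum()))
E
```

```text
tilt 0.2267197159046673
[276.28392693 139.6875915 ]
pivot [276.22536946 139.85960591] [-2.73041297 56.61560533]
red [274.5735549  156.53063513] [  9.98538928 -40.26206293] 0.24310473094198046
blk 143 275.64 [ 2.3 -7.2] 0.308 118
blk 144 275.62 [ 2.7 -9.6] 0.278 121
blk 145 275.59 [  3.2 -12. ] 0.261 130
blk 146 275.53 [  3.7 -14.3] 0.254 255
blk 147 275.55 [  4.1 -16.8] 0.239 525
blk 148 275.46 [  4.7 -19.2] 0.239 601
blk 149 275.33 [  5.3 -21.6] 0.242 448
blk 150 275.34 [  5.7 -24. ] 0.234 225
blk 151 274.96 [  6.8 -26.4] 0.254 105
blk 152 274.18 [  8.7 -28.7] 0.294 114
red 153 274.6 [  8.4 -31.3] 0.261 69
blk 153 272.42 [ 12.3 -30.7] 0.38 185
red 154 274.7 [  8.6 -33.9] 0.249 124
blk 154 275.63 [  6.9 -34.1] 0.201 93
red 155 274.58 [  9.3 -36.4] 0.25 236
red 156 274.48 [  9.9 -38.9] 0.25 497
red 157 274.57 [ 10.2 -41.5] 0.241 542
red 158 274.67 [ 10.5 -44.1] 0.233 287
red 159 274.58 [ 11.1 -46.6] 0.234 197
```

Tilted, the pointer reads 0.239 and the mark 0.245 with the same bias, so the mark is at about 0.23. The dial pivot also shows the gauge's middle is 2.8 mm toeward of the TCP, so I'll set down about 4 mm further heelward.

```bash
python3 - <<'E'
from h import *
print(rel([.6599,-.0603,.38],Rg(-118)),rel([.60,.15,.345],Rg(-85)),rel([.5782,.2357,.335],Rg(-71.95)))
E
```

```text
(array([-0.9,  0. ,  3.9]), array([ -0.02, -12.99,   0.04])) (array([ 13.67, -15.15,  10.86]), array([  3.72, -12.63, -32.81])) (array([ 19.83, -21.09,  13.31]), array([  5.2 , -12.29, -45.8 ]))
```

Emit:
carry_out([
  [[1,-1,1],[0.2,-3,-3],1],
  [[3,-3.5,2.5],[0.8,-6.5,-8],1],
  [[6,-7,5],[1.6,-9.5,-15],1],
  [[9,-10.5,7.5],[2.4,-12,-22],1],
  [[12,-13.5,9.5],[3.2,-12.7,-29],1],
  [[14.5,-16,11.2],[4,-12.6,-35.5],1],
  [[17,-18.5,12.3],[4.7,-12.4,-41.5],1],
  [[19,-20.3,13],[5.2,-12.3,-45.8],1],
  [[19.8,-21.1,13.3],[5.2,-12.3,-45.8],1],
  [[19.8,-21.1,13.3],[5.2,-12.3,-45.8],1],
  [[19.8,-21.1,13.3],[5.2,-12.3,-45.8],1],
  [[19.8,-21.1,13.3],[5.2,-12.3,-45.8],1],
])

```text
clock: 17.4
tool_pos: [0.5791, 0.2326, 0.3354]
eef_rot: [0.589, 0.808, -0.0, 0.001]
contact_force: [-0.2, 0.5, -4.6]
opening: 0.267
finger_force: 40.0
```

```bash
python3 - <<'E'
from h import *
s=r.get_state();print(s["clock"],s["tool_pos"],s["contact_force"],rel([.5782,.2357,.2785],Rg(-71.95)))
E
```

```text
17.4 [0.57910818 0.2325634  0.33539888] [-0.15330405  0.45438144 -4.5764947 ] (array([0.34, 0.01, 5.69]), array([ 0.03,  0.13, -0.27]))
```

Emit:
carry_out([
  [[0.2,0,1.5],[0,0.1,-0.2],1],
  [[0.2,0,3],[0,0.1,-0.2],1],
  [[0.2,0,4.2],[0,0.1,-0.2],1],
  [[0.2,0,5],[0,0.1,-0.2],1],
  [[0.2,0,5.4],[0,0.1,-0.2],1],
  [[0.2,0,5.6],[0,0.1,-0.2],1],
  [[0.2,0,5.7],[0,0.1,-0.2],1],
  [[0.2,0,5.7],[0,0.1,-0.2],1],
  [[0.2,0,5.7],[0,0.1,-0.2],1],
])

```text
clock: 18.3
tool_pos: [0.5776, 0.2375, 0.2785]
eef_rot: [0.586, 0.81, 0.001, -0.0]
contact_force: [-0.3, 0.3, -4.8]
opening: 0.269
finger_force: 40.0
```

```bash
python3 - <<'E'
from h import *
s=r.get_state();R=Ro.from_quat(s["eef_rot"]).as_matrix();print(s["clock"],s["tool_pos"],s["contact_force"],s["moment"],R[2],rel([.5782,.2357,.277],Rg(-71.95)))
E
```

```text
18.3 [0.57760852 0.23751463 0.2784891 ] [-0.2675949   0.27225539 -4.83385057] [-0.02768813  0.01642337 -0.00774391] [ 1.63094201e-03  9.02467971e-04 -9.99998263e-01] (array([-0.19, -0.  ,  0.15]), array([ 0.05, -0.09,  0.2 ]))
```

Emit:
carry_out([
  [[-0.2,0,0.05],[0,-0.1,0.2],1],
  [[-0.2,0,0.1],[0,-0.1,0.2],1],
  [[-0.2,0,0.14],[0,-0.1,0.2],1],
  [[-0.2,0,0.14],[0,-0.1,0.2],1],
  [[-0.2,0,0.14],[0,-0.1,0.2],1],
])

```text
clock: 18.8
tool_pos: [0.5783, 0.2353, 0.2772]
eef_rot: [0.588, 0.809, 0.0, 0.0]
contact_force: [-0.9, -0.9, 0.4]
opening: 0.269
finger_force: 40.0
```

Emit:
carry_out([
  [[0,0,0.03],[0,0,0],1],
  [[0,0,0.05],[0,0,0],1],
  [[0,0,0.05],[0,0,0],1],
  [[0,0,0.05],[0,0,0],1],
  [[0,0,0.05],[0,0,0],1],
])

```text
clock: 19.3
tool_pos: [0.5783, 0.2354, 0.2772]
eef_rot: [0.588, 0.809, 0.0, 0.001]
contact_force: [-1.8, -0.9, 5.2]
opening: 0.266
finger_force: 40.0
```

The foot is set level with firm contact. I'll ease it slightly, hold for half a second, then roll half way.

Emit:
carry_out([
  [[0,0,-0.03],[0,0,0],1],
  [[0,0,-0.03],[0,0,0],1],
  [[0,0,-0.03],[0,0,0],1],
  [[0,0,-0.03],[0,0,0],1],
  [[0,0,-0.03],[0,0,0],1],
  [[-0.29,0,-0.03],[0,1.65,0],1],
  [[-0.59,0,-0.03],[0,3.3,0],1],
  [[-0.88,0,-0.03],[0,4.94,0],1],
  [[-1.18,0,-0.03],[0,6.59,0],1],
  [[-1.18,0,-0.03],[0,6.59,0],1],
  [[-1.18,0,-0.03],[0,6.59,0],1],
  [[-1.18,0,-0.03],[0,6.59,0],1],
])

```text
clock: 20.5
tool_pos: [0.5819, 0.2246, 0.2766]
eef_rot: [0.586, 0.808, 0.034, -0.046]
contact_force: [-1.3, -1.7, 4.5]
opening: 0.274
finger_force: 40.0
```

```bash
python3 - <<'E'
from h import *
s=r.get_state();R=Ro.from_quat(s["eef_rot"]).as_matrix();print(np.arccos(-R[2,2]),s["tool_pos"],s["contact_force"])
d=np.array([-.310,.951,0]);p=np.array([.5783,.2354,.2772])-.02359*d+[0,0,.0002]
print(rel(p,Rg(-71.95,.229)))
E
```

```text
0.11461735644228706 [0.58185447 0.22456001 0.27664442] [-1.29219666 -1.69760575  4.49143201]
(array([-1.2 , -0.  , -0.21]), array([0.04, 6.55, 0.04]))
```

Emit:
carry_out([
  [[-0.29,0,-0.05],[0,1.64,0],1],
  [[-0.59,0,-0.09],[0,3.28,0],1],
  [[-0.88,0,-0.13],[0,4.92,0],1],
  [[-1.17,0,-0.17],[0,6.56,0],1],
  [[-1.17,0,-0.17],[0,6.56,0],1],
  [[-1.17,0,-0.17],[0,6.56,0],1],
  [[-1.17,0,-0.17],[0,6.56,0],1],
  [[-1.17,0,-0.17],[0,6.56,0],1],
  [[-1.17,0,-0.17],[0,6.56,0],1],
])

```text
clock: 21.4
tool_pos: [0.585, 0.2136, 0.2767]
eef_rot: [0.583, 0.804, 0.067, -0.093]
contact_force: [-0.7, 0.1, -4.5]
opening: 0.266
finger_force: 40.0
```

```bash
python3 - <<'E'
from h import *
for i in range(3):
    r.snapshot("scene");s=r.get_state();R=Ro.from_quat(s["eef_rot"]).as_matrix();print(np.arccos(-R[2,2]),np.arcsin(-R[2,0]*-1),s["tool_pos"],s["contact_force"],s["clock"])
E
```

```text
0.22929836708789794 0.22929833913281197 [0.58503391 0.21348413 0.27678664] [-0.27899212  1.2764728  -5.08153764] 21.45
0.22929390032787075 0.2292938913323085 [0.58509849 0.21339063 0.2767974 ] [-0.25600863 -0.67437642 -5.17417148] 21.5
0.22924355588857906 0.22924355081967257 [0.58515767 0.21326524 0.27680513] [-0.26624137  0.3071561  -5.23290614] 21.55
```

The tilt is 0.229 but contact was just lost, so I'll lower in small steps.

Emit:
carry_out([
  [[0,0,0.04],[0,0,0],1],
  [[0,0,0.04],[0,0,0],1],
  [[0,0,0.04],[0,0,0],1],
  [[0,0,0.04],[0,0,0],1],
])

```text
clock: 21.95
tool_pos: [0.5852, 0.2131, 0.2764]
eef_rot: [0.584, 0.804, 0.067, -0.093]
contact_force: [-0.4, -0.6, -4.2]
opening: 0.266
finger_force: 40.0
```

Emit:
carry_out([
  [[0,0,0.03],[0,0,0],1],
  [[0,0,0.03],[0,0,0],1],
  [[0,0,0.03],[0,0,0],1],
  [[0,0,0.03],[0,0,0],1],
])

```text
clock: 22.35
tool_pos: [0.5852, 0.2132, 0.2761]
eef_rot: [0.584, 0.804, 0.067, -0.093]
contact_force: [-0.2, -0.2, -4.1]
opening: 0.266
finger_force: 40.0
```

Emit:
carry_out([
  [[0,0,0.04],[0,0,0],1],
  [[0,0,0.04],[0,0,0],1],
  [[0,0,0.04],[0,0,0],1],
  [[0,0,0.04],[0,0,0],1],
])

```text
clock: 22.75
tool_pos: [0.5853, 0.2133, 0.2758]
eef_rot: [0.584, 0.804, 0.067, -0.093]
contact_force: [0.5, -0.2, -4.2]
opening: 0.272
finger_force: 40.0
```

```bash
python3 - <<'E'
from h import *
for i in range(4):
    r.snapshot("scene");s=r.get_state();R=Ro.from_quat(s["eef_rot"]).as_matrix();print(np.arccos(-R[2,2]),s["tool_pos"],s["contact_force"],s["moment"])
E
```

```text
0.22932589878594462 [0.58527769 0.21328433 0.27579971] [-0.32505518  0.05658864 -4.21454692] [-0.60354897 -0.05630187 -0.00890269]
0.22932467687649033 [0.58528745 0.21326451 0.27579928] [-0.93484442 -0.91122446 -2.88435856] [-0.57304627 -0.19400667  0.00397897]
0.22931684336675567 [0.58526721 0.21329998 0.27580683] [ 0.12919223  0.44510179 -4.52854992] [-0.57257745 -0.11091795  0.02190324]
0.2293483338049889 [0.58525972 0.21329507 0.2757902 ] [-0.28693023  1.39567366 -3.94754808] [-0.58558726 -0.08008954 -0.02278957]
```

Emit:
carry_out([
  [[0,0,0.04],[0,0,0],1],
  [[0,0,0.04],[0,0,0],1],
  [[0,0,0.04],[0,0,0],1],
  [[0,0,0.04],[0,0,0],1],
])

```text
clock: 23.35
tool_pos: [0.5853, 0.2134, 0.2757]
eef_rot: [0.584, 0.804, 0.067, -0.092]
contact_force: [-1.7, -0.7, 0.1]
opening: 0.267
finger_force: 40.0
```

```bash
python3 - <<'E'
from h import *
F=[]
for i in range(6):
    r.snapshot("scene");s=r.get_state();F.append(np.r_[s["contact_force"],s["moment"]])
print(s["tool_pos"],np.mean(F,0).round(2))
E
```

```text
[0.58538123 0.21344394 0.27572223] [-0.42 -0.78  1.47 -0.51  0.22  0.04]
```

Contact is back at about 6 N. I'll ease it a touch, firm up the grip, let the pointer settle and check it against the mark.

Emit:
carry_out([
  [[0,0,-0.015],[0,0,0],1],
  [[0,0,-0.015],[0,0,0],1],
  [[0,0,-0.015],[0,0,0],1],
  [[0,0,-0.015],[0,0,0],1],
  [[0,0,-0.015],[0,0,0],1],
  [[0,0,-0.015],[0,0,0],1],
  [[0,0,-0.015],[0,0,0],1],
  [[0,0,-0.015],[0,0,0],1],
], newtons=50)

```text
clock: 24.45
tool_pos: [0.5854, 0.2134, 0.2757]
eef_rot: [0.584, 0.804, 0.067, -0.092]
contact_force: [-0.4, 0.0, 4.8]
opening: 0.269
finger_force: 50.0
```

```bash
python3 - <<'E'
from ang import *
F=[]
for i in range(8):
    a=r.snapshot("scene");st=r.get_state();F.append(np.r_[st["contact_force"],st["moment"]])
Rm=Ro.from_quat(st["eef_rot"]).as_matrix();print(st["clock"],st["tool_pos"],"tilt",np.arccos(-Rm[2,2]),np.mean(F,0).round(2),st["opening"],st["finger_force"])
im=a["image"].astype(float);R,G,B=im[...,0],im[...,1],im[...,2];yy,xx=np.mgrid[:384,:512]
gx,gy,gz=-Rm[:,0],Rm[:,1],-Rm[:,2];o=st["tool_pos"]-.102*gz+.0135*gy
pp=proj(a,o+gz*.057-gx*.0029);N=np.hypot(xx-pp[0],yy-pp[1])
C=lambda w:np.array([(xx*w).sum(),(yy*w).sum()])/w.sum()
piv=C(np.clip(R-B-32,0,None)*(N<4));N2=np.hypot(xx-piv[0],yy-piv[1])
red=C(np.clip(R-1.4*np.maximum(G,B)-10,0,None)*(N2>7)*(N2<18))
mid=piv+(red-piv)*.45;ptr=C(np.clip(110-R,0,None)*(np.hypot(xx-mid[0],yy-mid[1])<3.2))
print(pp,piv,ptr,red)
D=[dial(a,*p,st,.0135)*1e3 for p in(piv,ptr,red)]
for p in D[1:]:print((p-D[0]).round(1),np.arctan2(*((p-D[0])*[1,-1])))
# foot tilt check: end corners of top edge of foot seen? project expected foot ends
for x in(-.0779,.0721):print("foot end px",proj(a,st["tool_pos"]-.102*gz+gx*x+gy*.015+gz*.014))
E
```

```text
24.85 [0.58535892 0.21341571 0.27568625] tilt 0.22941360421994234 [-0.11 -0.76  4.75 -0.31  0.19  0.03] 0.2669005822522027 50.00795893371105
[364.61165842 130.1199794 ] [364.48275862 130.50574713] [362.53617021 136.97446809] [360.58756137 143.25793781]
[  4.1 -20.9] 0.19517473410979358
[  8.5 -41.7] 0.20218798614293107
foot end px [382.68570645 123.51045368]
foot end px [343.30226264 160.12727573]
```

The pointer reads 0.195 and the mark 0.202 in the same view, which agrees to within noise. Contact has crept up to about 9.5 N, so I'll ease it off and watch it.

Emit:
carry_out([
  [[0,0,-0.015],[0,0.1,0],1],
  [[0,0,-0.03],[0,0.1,0],1],
  [[0,0,-0.03],[0,0.1,0],1],
  [[0,0,-0.03],[0,0.1,0],1],
  [[0,0,-0.03],[0,0.1,0],1],
  [[0,0,-0.03],[0,0.1,0],1],
  [[0,0,-0.03],[0,0.1,0],1],
  [[0,0,-0.03],[0,0.1,0],1],
])

```text
clock: 25.65
tool_pos: [0.5853, 0.2132, 0.2757]
eef_rot: [0.584, 0.804, 0.068, -0.093]
contact_force: [0.6, -0.5, 2.6]
opening: 0.266
finger_force: 50.0
```

```bash
python3 - <<'E'
from h import *
for k in range(3):
    F=[]
    for i in range(7):
        r.snapshot("scene");s=r.get_state();F.append(s["contact_force"])
    R=Ro.from_quat(s["eef_rot"]).as_matrix();print(s["clock"],s["tool_pos"],np.arccos(-R[2,2]),np.mean(F,0).round(2))
E
```

```text
26.0 [0.58525018 0.21321936 0.27570358] 0.23100433540149565 [ 0.9  -0.07  2.87]
26.35 [0.58524796 0.21323944 0.27572403] 0.23101338052625717 [ 1.18 -0.07  2.26]
26.7 [0.58519708 0.21326184 0.27569174] 0.23101550332906368 [ 0.93 -0.27  2.42]
```

Emit:
carry_out([
  [[0,0,-0.02],[0,0,0],1],
  [[0,0,-0.02],[0,0,0],1],
  [[0,0,-0.02],[0,0,0],1],
  [[0,0,-0.02],[0,0,0],1],
  [[0,0,-0.02],[0,0,0],1],
  [[0,0,-0.02],[0,0,0],1],
])

```text
clock: 27.3
tool_pos: [0.5852, 0.2132, 0.2758]
eef_rot: [0.584, 0.804, 0.068, -0.093]
contact_force: [1.4, 0.2, -0.3]
opening: 0.265
finger_force: 50.0
```

```bash
python3 - <<'E'
from h import *
for k in range(4):
    F=[]
    for i in range(7):
        r.snapshot("scene");s=r.get_state();F.append(s["contact_force"])
    R=Ro.from_quat(s["eef_rot"]).as_matrix();print(s["clock"],s["tool_pos"],np.arccos(-R[2,2]),np.mean(F,0).round(2))
E
```

```text
27.65 [0.58514677 0.21315202 0.27577039] 0.2309654895225588 [ 1.5   0.64 -1.53]
28.0 [0.58510616 0.2131245  0.27578103] 0.23097514750047404 [ 1.8   0.47 -2.22]
28.35 [0.58501196 0.21307259 0.27577228] 0.23097063886733574 [ 1.4   0.18 -3.22]
28.7 [0.58500425 0.213135   0.27579183] 0.23102224901973228 [ 0.91  0.18 -3.13]
```

Emit:
carry_out([
  [[0,0,0.012],[0,0,0],1],
  [[0,0,0.012],[0,0,0],1],
  [[0,0,0.012],[0,0,0],1],
  [[0,0,0.012],[0,0,0],1],
  [[0,0,0.012],[0,0,0],1],
  [[0,0,0.012],[0,0,0],1],
])

```text
clock: 29.3
tool_pos: [0.5851, 0.2132, 0.2758]
eef_rot: [0.584, 0.804, 0.068, -0.093]
contact_force: [0.3, 0.1, -2.9]
opening: 0.267
finger_force: 50.0
```

```bash
python3 - <<'E'
from h import *
for k in range(4):
    F=[]
    for i in range(8):
        r.snapshot("scene");s=r.get_state();F.append(s["contact_force"])
    R=Ro.from_quat(s["eef_rot"]).as_matrix();print(s["clock"],s["tool_pos"],np.arccos(-R[2,2]),np.mean(F,0).round(2),s["finger_force"])
E
```

```text
29.7 [0.58511878 0.21321819 0.27580277] 0.2310528433017125 [ 0.06 -0.4  -3.29] 49.999732207506895
30.1 [0.58510838 0.21321623 0.27580684] 0.2310525763295251 [ 0.35 -0.31 -3.3 ] 50.00017996877432
30.5 [0.5851591  0.21320755 0.27576957] 0.23104098137244067 [ 0.01 -0.71 -3.43] 50.00060794875026
30.9 [0.58516579 0.21321163 0.27580047] 0.2310678027421526 [-0.18 -0.61 -3.37] 50.00098725780845
```

Emit:
carry_out([
  [[0,0,0.02],[0,0,0],1],
  [[0,0,0.02],[0,0,0],1],
  [[0,0,0.02],[0,0,0],1],
  [[0,0,0.02],[0,0,0],1],
  [[0,0,0.02],[0,0,0],1],
  [[0,0,0.02],[0,0,0],1],
])

```text
clock: 31.5
tool_pos: [0.5852, 0.2133, 0.2758]
eef_rot: [0.584, 0.804, 0.068, -0.093]
contact_force: [-0.7, -1.2, -1.8]
opening: 0.265
finger_force: 50.0
```

```bash
python3 - <<'E'
from h import *
for k in range(4):
    F=[]
    for i in range(8):
        r.snapshot("scene");s=r.get_state();F.append(s["contact_force"])
    R=Ro.from_quat(s["eef_rot"]).as_matrix();print(s["clock"],s["tool_pos"],np.arccos(-R[2,2]),np.mean(F,0).round(2))
E
```

```text
31.9 [0.58520851 0.2133314  0.27571653] 0.23110845819676867 [-0.7  -0.89 -1.12]
32.3 [0.58522266 0.2133099  0.27572474] 0.2310823257007557 [-0.7  -1.1  -0.64]
32.7 [0.58524931 0.21333207 0.27573518] 0.23112548307162695 [-0.64 -0.8   0.2 ]
33.1 [0.58521759 0.21335583 0.2757032 ] 0.23110156380747954 [-0.45 -0.71  0.12]
```

Contact is steady at about 5 N, the tilt is 0.231 rad and the grip is firm, so I'm handing in.

```bash
python3 -c "
from plant import r
print(r.finish_job())"
```

```text
the job is handed in; nothing more can be done
None
```

I handed the job in with the gauge gripped on the ball of the last, red-mark end towards the heel, touching with about 5 N at a tilt of 0.231 rad; I measured the red mark at about 0.23 rad, good to roughly 0.01, and partway through I lifted the gauge off to read its dial up close, then set it level and rocked it again (the last bit of the second rock briefly lost contact before I lowered it back on).

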